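# Set the ratchet-column magnifier over the stone box

### The job

Get the bench magnifier ready for looking over the stones: set the stone box down in the middle of the stand's round black stage, click the column up by its top knob to its fifth notch, where the lens is in focus (five notch rings stand clear above the collar), and swing the lens round until it is centred over the box. Keep the box upright, and leave the other things on the bench where they are.

Things in the scene. Friction and masses are not known exactly. Their poses are not given: they have to be found in the camera images.
- stand: bench magnifier's heavy grey base, fixed to the bench, 12 mm thick, bone-shaped from above (two round ends, 92 mm diameter, 120 mm apart). Origin: on the bench under the column's axis; x points along the base to the stage, z up. Over the origin stands a grey sleeve of 37 mm diameter (foot 52 mm) with a window and a collar whose top is 94 mm above the bench.
- stage (a point): centre of the top face of the round black rubber stage, 72 mm in diameter, on the base 120 mm from the column's axis; its top is 15 mm above the bench.
- column (a joint): height (m) of the notched steel column above its lowest position. It slides straight up, without turning, with knob, arm and lens. Notch n is at 0.012 n (fifth 0.060, last 0.072, stop 0.076). Lifting takes 5 N, 2 N more past each notch; let go, it sinks onto the last notch passed and stays. At notch n just n rings (23 mm wide) show above the collar. It starts on notch 0, 1 or 2.
- knob (a point): centre of the top of the knurled black lifting knob on the column: 27 mm in diameter, 29 mm tall (its lowest and topmost 5 mm taper). Its top is 158 mm above the bench plus the column value (218 mm at the fifth notch). Below it are 7 mm of bare column, then the arm's hub.
- swing_arm (a joint): angle of the lens arm about the column's axis, in rad, positive anticlockwise seen from above; 0 is straight above the stage, limits -0.6 and 2.9. A friction joint (0.15 N m): it stays where it is let go. At the start it is 1.75 to 2.4. It moves up and down with the column.
- lens (a point): centre of the round lens, 120 mm from the column's axis; black frame 73 mm in diameter and 11 mm tall round a glass; it lies level, 110 mm above the bench plus the column value.
- grip_post (a point): centre of the top of the upright round grip post at the outer end of the lens frame, 164 mm from the column's axis in line with the lens; black, 12 mm in diameter over its upper 30 mm (9 mm below that), standing 36 mm above the frame's top (42 mm above the middle of the lens). Pinch it from above to swing the arm.
- pawl_tail (a point): top of the 16 mm round end of the pawl's release lever, 64 mm from the column's axis on the stand's +y side, 61 mm above the bench. Only for correcting a column raised too far: pressed down about 10 mm (about 6 N) it frees the column, which sinks to the bottom; let go, it springs back and catches again.
- stone_box: the stone box: small square box, 42 x 42 mm, 22 mm tall, white walls, blue inside, under a flat clear lid that stays shut; 50 g. Origin: centre of its underside (to 1 mm), z up, sides along its x and y. It starts on the bench in one of three places, which it shares out with the open card box and the brass tin.
- open_box: bystander: open white card box without a lid, 36 x 48 x 16 mm, plain inside; loose on the bench. Origin: centre of its underside.
- brass_tin: bystander: round brass tin with a flat lid, 62 mm in diameter, 23 mm tall; loose on the bench. Origin: centre of its underside.
- steel_punch: bystander: short steel punch, 65 mm long, 6 mm thick, lying loose on the bench. Origin: under its middle.
- bur_stand: obstacle, fixed: round three-tier stand of burs and pens on the left front of the bench, 190 mm in diameter, 185 mm tall. Origin: centre of its underside.
- motor_hanger: obstacle, fixed: black flexible-shaft motor with its handpiece, hanging on the left behind the bench, from 80 mm above the bench top upward to 0.6 m. Origin: its lower end. Keep the arm clear of it.

How it is judged:
By the outcome, as a careful person would: the job done as asked, in the order asked, and still so for the second after the job is handed in, with the robot touching nothing.
It also fails if it takes over 72 s, if anything falls off the work surface, if the arm or the gripper's body presses on something with over 40 N, if the wrist force passes 120 N, or if a joint passes its speed limit or range.

### The arm

A 6-joint arm with a two-finger parallel gripper is mounted at the origin on a cart in front of the work surface, level with it; the furniture and walls round the work are solid. World frame = base frame: x ahead of the robot, y to its left, z up, the work surface at z = 0. Lengths are in m, angles in rad, forces in N, time in s.
With the tool pointing down it reaches from about 0.35 to 0.775 m from the base axis. Payload 7.3 kg.
Tool frame: the origin (TCP) lies on the centre line of the jaws, within the pads' length; the fingertips stand 14 mm ahead of it and the grasp point (between the pads) lies 5 mm behind it; z points along the fingers, y is the direction in which the jaws open and shut (so a half turn about z gives the same grasp; the last joint's range is limited). The gripper opens to 92 mm and grips with 3 to 60 N. Pads are 19 mm wide; open, the fingers measure 130 mm over their backs; the gripper's body (75 mm by 190 mm) begins 47 mm behind the grasp point.
Start: joints at [-1.406, 0.342, 1.524, -0, 1.275, -0.146], TCP at [0.161, -0.5, 0.241] pointing down, gripper open.
Joint ranges: [-2.53, 2.53], [-0.77, 2.02], [0.04, 2.7], [-1, 4.14], [0.28, 2.66], [-3.11, 3.11]. Speed limits (rad/s): [2.57, 2.57, 3.14, 3.14, 3.14, 3.14].

### API

Orientations are given as [roll, pitch, yaw] about the fixed x, y, z axes, in that order (R = Rz(yaw) Ry(pitch) Rx(roll)).
In Python, from cell import telemetry, cams, robot gives the robot as it stands.
- The arm moves only by the tool servo_tool, never from a script. Its argument "targets" is text: rows parted by semicolons, each of 4 numbers parted by spaces: the shift along the tool's x, y, z in mm, then the turn about the tool's z in rad. In form: x y z yaw; .... A call has 1 to 20 rows; each row shifts and turns the pose as measured when the row begins, along the tool's axes as they then stand; what a row does not reach is not made up. A row lasts 1/8 s, in which the tool goes at most 62.5 mm and 10.7 degrees, less where a joint would pass 70% of its speed; a pose out of reach is approached as far as the arm can. A call with a gripper value outside its range is refused whole. "hand" is the opening, from 0 (shut) to 1 (fully open), set as the call begins (left out, the last holds). The fingers move at their own pace and stop on an object; "squeeze" is the grip in N (left out, the last holds). Time passes only in rows, so rows that do not move let the fingers close. It gives the time, the measured TCP pose, the force and the opening at its end, in the units of the state.
- telemetry.observe(): the state, without advancing time (a new reading comes with each control period).
- cams.read_camera(name): name is "scene" or "top" or "wrist"; returns a dict with "color" (420x560x3 uint8, red, green, blue), "K" (3x3 intrinsics, pixels), "R" (3x3) and "t" (3): a world point X has camera coordinates R X + t. Camera axes: x right, y down, z forward; pixel columns grow to the right and rows downward; lengths in m; the calibration is good to about 2 mm. A picture is of the moment at which its call begins. There is no depth.
- robot.hand_in(): hands the job in, once; it reports no verdict.
Trained networks look in a picture, given as the dict that the camera call returned (one of the last four; its "shot" number tells which), for a name from the list of things; names that differ only in an ending like _2 or _b are one class to them, and where a whole thing is asked for, a point or a joint stands for the part that bears it (a point fixed in the world has none). Each returns a list of dicts, best first, with "score" (0 to 1); they miss things now and then, are a little off and sometimes report something else, mostly with a low value. They report only what shows in the picture. A call takes as long as a camera call.
- cams.cut_out(picture, query): "region" (420x560 bool, what is visible of it) and "extent" ([centre column, centre row, width, height] in pixels, round what is visible of it).
The state is a dict: "time": time; "qpos": joint angles; "qvel": joint speeds; "joint_efforts": joint torques, N m; "tool_pos": TCP position; "tool_rot": TCP orientation; "contact_force": force on the tool from outside, world axes, zero at the start; "torque": the same for the moment, N m; "opening": finger opening in m.
Only numpy, scipy, OpenCV 4.12 (cv2) and the standard library are available. Lean on these libraries where they do the work, as an engineer would, in place of code of your own. Each camera call takes 0.05 s, during which the arm holds its last target.

## Working session

There is one attempt and no reset: what is moved stays moved. The work goes in short steps, Python scripts to look and compute and a tool call to move; the robot and the scene stay as the last step left them, time stands still between calls to the robot, and variables do not carry over. Pictures are saved under pics/ and viewed, and the job is handed in when it is done.

Besides the shell and the picture viewer there is one more tool, called after "Call:" as name(argument=value, ...) on one line, values as JSON. servo_tool: Moves the arm, as the interface text tells. Its arguments: {"type":"object","properties":{"targets":{"type":"string"},"hand":{"type":"number"},"squeeze":{"type":"number"}},"required":["targets"]}

```bash
mkdir -p pics; ls
python3 - <<'E'
from cell import telemetry,cams,robot
import cv2
s=telemetry.observe();print(s)
for n in ["scene","top","wrist"]:
    p=cams.read_camera(n);print(n,p["shot"],p["K"].tolist(),p["R"].round(3).tolist(),p["t"].round(3).tolist())
    cv2.imwrite(f"pics/{n}0.png",p["color"][:,:,::-1])
E
```

```text
pics
{'time': 0.0, 'qpos': array([-1.40600513e+00,  3.42699814e-01,  1.52500778e+00,  2.57501574e-05,
        1.27540328e+00, -1.46009682e-01]), 'qvel': array([-0.00146066, -0.00014617, -0.00136445,  0.00106949, -0.00132455,
        0.00056538]), 'joint_efforts': array([-2.58668239e-03, -4.31252074e+01, -2.44219744e+01,  7.16147362e-02,
        5.62680303e-02, -1.35671116e-04]), 'tool_pos': array([ 0.16051627, -0.49945761,  0.24006007]), 'tool_rot': array([-3.14009417e+00, -2.45249723e-04,  3.10793179e-01]), 'contact_force': array([ 0.28650587,  0.01794955, -0.25660402]), 'torque': array([-0.02148969,  0.00351828,  0.03340208]), 'opening': 0.09191336836643493}
scene 1 [[497.95427537899116, 0.0, 283.5930578127708], [0.0, 497.95427537899116, 206.53366473374732], [0.0, 0.0, 1.0]] [[-0.241, -0.97, 0.019], [-0.725, 0.167, -0.669], [0.646, -0.175, -0.743]] [0.107, 0.497, 1.301]
top 2 [[506.7726562920754, 0.0, 280.5876830907914], [0.0, 506.7726562920754, 209.46273120530714], [0.0, 0.0, 1.0]] [[0.021, -1.0, -0.001], [-0.986, -0.021, -0.164], [0.164, 0.005, -0.986]] [-0.03, 0.565, 1.274]
wrist 3 [[331.0076230549396, 0.0, 277.1567322657347], [0.0, 331.0076230549396, 210.42883403621462], [0.0, 0.0, 1.0]] [[0.306, -0.952, -0.0], [-0.91, -0.293, 0.293], [-0.279, -0.089, -0.956]] [-0.524, -0.037, 0.39]
```

View pics/scene0.png

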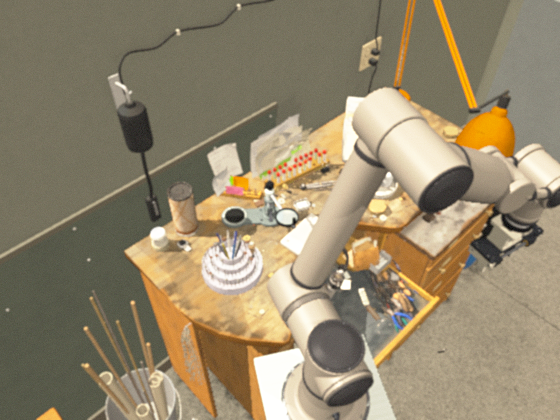

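View pics/top0.png

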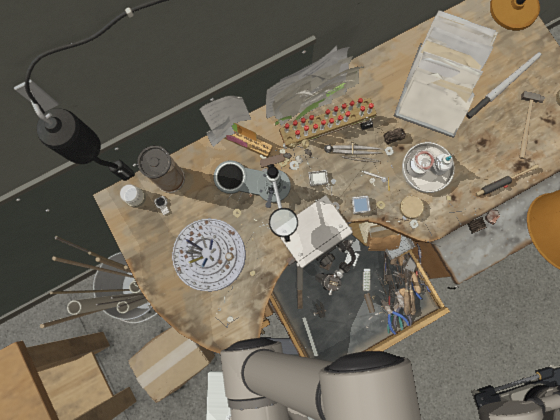

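The top view shows the stage near (229,176), the column near (272,175), the lens near (284,223), a blue box near (362,205), a white box near (320,178) and the tin near (412,207). Next I'll zoom in and run the detectors.

```bash
cat > h.py <<'E'
from cell import telemetry,cams,robot
import cv2,numpy as np
from scipy.optimize import least_squares
def proj(p,X):
    X=np.atleast_2d(X);c=X@p["R"].T+p["t"];q=c@p["K"].T;return q[:,:2]/q[:,2:]
def ray(p,uv,z):
    d=np.linalg.inv(p["K"])@np.array([uv[0],uv[1],1.]);d=p["R"].T@d;o=-p["R"].T@p["t"]
    return o+d*(z-o[2])/d[2]
def cen(p,q):
    r=cams.cut_out(p,q)
    return [(round(x["score"],2),[round(float(v),1) for v in x["extent"]],np.round(np.argwhere(x["region"]).mean(0)[::-1],1).tolist()) for x in r[:3]]
def crop(p,name,x0,y0,w,h):
    s=min(800/w,600/h);cv2.imwrite(name,cv2.resize(p["color"][y0:y0+h,x0:x0+w,::-1],None,fx=s,fy=s,interpolation=cv2.INTER_CUBIC))
E
python3 - <<'E'
from h import *
for n,c in [("top",(180,130,260,190)),("scene",(200,160,220,160))]:
    p=cams.read_camera(n);crop(p,f"pics/{n}1.png",*c)
    for q in ["stand","stage","column","knob","lens","swing_arm","grip_post","pawl_tail","stone_box","open_box","brass_tin","steel_punch","bur_stand"]:
        print(n,q,cen(p,q)[:2])
E
```

```text
top stand [(0.93, [255.6, 199.8, 82.1, 78.1], [259.8, 191.6])]
top stage [(0.71, [256.9, 199.1, 83.7, 83.2], [260.1, 191.6]), (0.66, [318.2, 176.3, 21.7, 14.2], [318.0, 177.4])]
top column [(0.63, [282.2, 203.7, 36.3, 76.0], [280.3, 210.8])]
top knob [(0.93, [283.5, 202.0, 32.3, 81.2], [280.4, 210.9])]
top lens [(0.56, [283.4, 205.5, 27.7, 75.0], [281.9, 217.6]), (0.49, [267.8, 197.1, 7.6, 19.3], [269.3, 197.6])]
top swing_arm [(0.63, [283.0, 205.8, 30.8, 82.5], [281.8, 216.3])]
top grip_post [(0.93, [284.0, 200.8, 30.3, 79.1], [281.6, 216.3]), (0.28, [363.6, 204.8, 15.6, 12.8], [360.2, 204.1])]
top pawl_tail [(0.58, [270.1, 198.4, 5.2, 21.5], [269.2, 198.7])]
top stone_box [(0.56, [359.2, 204.6, 12.3, 15.3], [360.4, 204.2])]
top open_box [(0.7, [281.8, 204.2, 31.3, 76.9], [280.4, 211.4]), (0.54, [319.1, 179.1, 21.4, 10.9], [317.9, 177.9])]
top brass_tin [(0.87, [411.0, 207.1, 22.3, 28.4], [410.9, 206.9])]
top steel_punch [(0.51, [282.0, 205.1, 31.3, 75.1], [280.4, 210.8]), (0.37, [375.9, 175.3, 11.5, 6.4], [372.7, 174.4])]
top bur_stand []
scene stand [(0.9, [260.7, 204.3, 75.8, 48.6], [260.7, 213.0])]
scene stage [(0.63, [259.9, 205.4, 78.9, 45.8], [261.3, 212.8]), (0.18, [283.1, 209.3, 33.8, 39.0], [283.4, 212.5])]
scene column []
scene knob [(0.92, [279.6, 204.5, 33.0, 46.2], [280.9, 208.3])]
scene lens [(0.64, [283.8, 206.4, 36.4, 42.5], [282.9, 212.4])]
scene swing_arm [(0.96, [281.5, 208.2, 35.6, 40.1], [282.4, 212.3])]
scene grip_post [(0.82, [282.1, 207.2, 33.9, 34.0], [283.2, 212.4])]
scene pawl_tail [(0.66, [282.4, 210.1, 34.2, 38.9], [284.2, 214.5]), (0.46, [270.4, 218.0, 4.9, 7.4], [270.0, 215.6])]
scene stone_box []
scene open_box [(0.44, [300.7, 203.1, 18.2, 10.6], [301.5, 204.2]), (0.4, [280.7, 204.6, 32.6, 44.1], [281.4, 208.6])]
scene brass_tin [(0.8, [376.6, 207.4, 19.4, 17.1], [376.6, 207.3])]
scene steel_punch [(0.56, [261.1, 206.9, 75.0, 50.2], [261.7, 212.6])]
scene bur_stand []
```

View pics/top1.png

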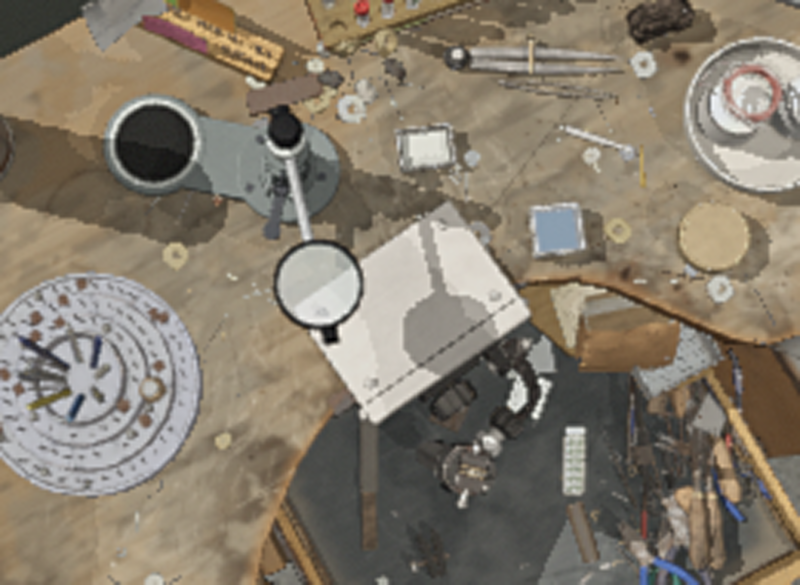

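View pics/scene1.png

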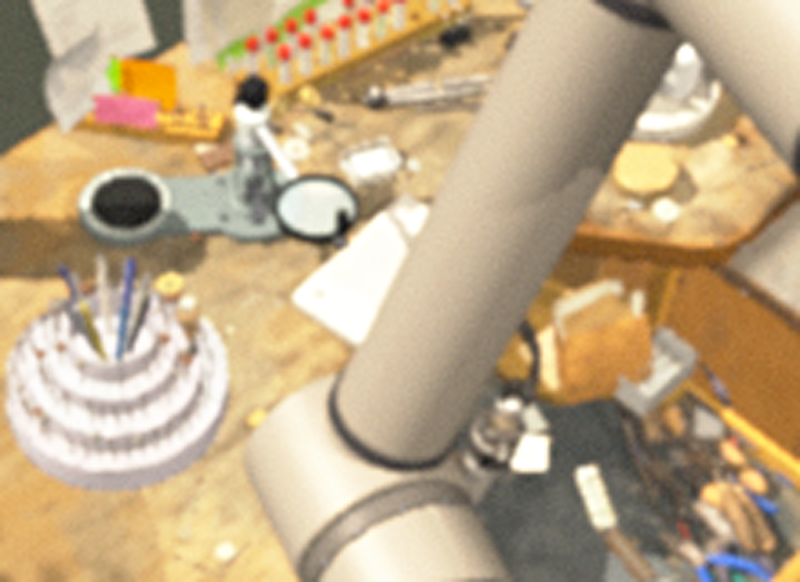

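```bash
cat > fit.py <<'E'
from h import *
pt=cams.read_camera("top");ps=cams.read_camera("scene")
T=lambda x,y:np.array([180+x/3.077,130+y/3.077]);S=lambda x,y:np.array([200+x/3.636,160+y/3.636])
obs=[(pt,"stage",T(153,143)),(pt,"knobm",T(285,129)),(pt,"lens",T(318,284)),(pt,"post",T(331,333)),
(ps,"stage",S(125,203)),(ps,"knobm",S(253,91)),(ps,"lens",S(316,209)),(ps,"post",S(344,217))]
def pts(v):
    x,y,a,h,s=v;u=lambda b,r,z:np.array([x+r*np.cos(b),y+r*np.sin(b),z])
    return dict(stage=u(a,.12,.015),knobm=u(a,0,.145+h),lens=u(a+s,.12,.112+h),post=u(a+s,.164,.140+h))
def f(v):
    P=pts(v);return np.concatenate([proj(p,P[k])[0]-uv for p,k,uv in obs])
s=ray(pt,obs[0][2],.015);k=ray(pt,obs[1][2],.15)
a=np.arctan2(s[1]-k[1],s[0]-k[0])
r=least_squares(f,[k[0],k[1],a,.012,2.1],loss="soft_l1")
print(r.x,f(r.x).round(1));print({k:v.round(4) for k,v in pts(r.x).items()})
print("box",ray(pt,T(557,230),.022),"open",ray(pt,T(426,147),.016),"tin",ray(pt,T(714,237),.023))
e=[T(533,206),T(580,206),T(585,252),T(537,254)]
print([ray(pt,q,.022).round(4).tolist() for q in e])
E
python3 fit.py
```

```text
[0.63824621 0.00242545 1.40875164 0.01092283 1.97799651] [ 0.1  0.3  0.1  0.3  0.4 -0.2  0.3  0.1 -0.2 -0.4 -0.3 -0.2 -0.2 -0.7
 -0.7  0.8]
{'stage': array([0.6576, 0.1209, 0.015 ]), 'knobm': array([0.6382, 0.0024, 0.1559]), 'lens': array([ 0.5218, -0.0267,  0.1229]), 'post': array([ 0.4791, -0.0374,  0.1509])}
box [ 0.58692752 -0.23148387  0.022     ] open [ 0.65945696 -0.11809236  0.016     ] tin [ 0.58342781 -0.36669608  0.023     ]
[[0.6076, -0.2108, 0.022], [0.6085, -0.2515, 0.022], [0.5682, -0.2555, 0.022], [0.5656, -0.2141, 0.022]]
```

Run:
```python
from h import *
pt=cams.read_camera("top")
T=lambda x,y:np.array([180+x/3.077,130+y/3.077])
# tier base outline: left x~ -20? use circle visible
crop(pt,"pics/bur.png",150,200,120,110)
p=cams.read_camera("scene");crop(p,"pics/burs.png",190,215,90,90)
```

```text
(no output)
```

View pics/bur.png

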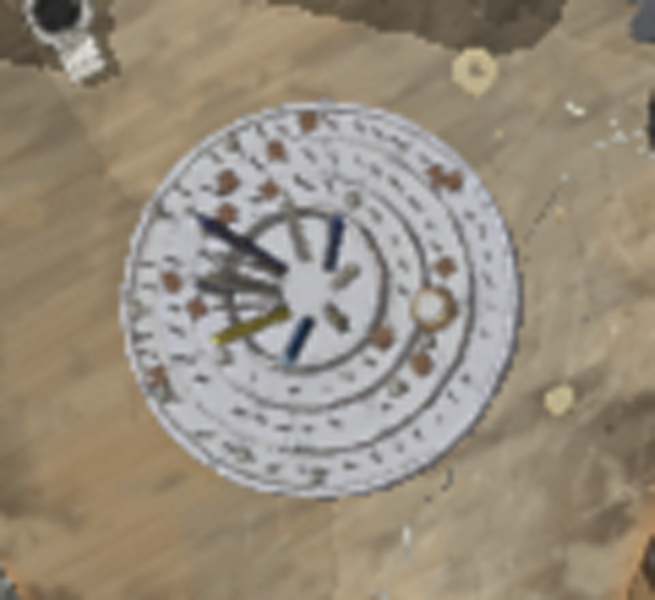

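The bur stand's outer tier is centred near pixel (209,254.6) in the full top image.

Run:
```python
from h import *
pt=cams.read_camera("top")
b=ray(pt,(209,254.6),.03);print(b)
C=np.array([.6382,.0024])
for s in np.arange(0,2,.2):
    a=1.40875+s;L=C+.12*np.array([np.cos(a),np.sin(a)]);P=C+.164*np.array([np.cos(a),np.sin(a)])
    print(round(s,1),P.round(3),"lens clr",round(np.hypot(*(L-b[:2]))-.095-.0365,3),"post",round(np.hypot(*(P-b[:2]))-.095,3))
```

```text
[0.44557125 0.16573195 0.03      ]
0.0 [0.665 0.164] lens clr 0.085 post 0.124
0.2 [0.632 0.166] lens clr 0.062 post 0.091
0.4 [0.6   0.162] lens clr 0.039 post 0.059
0.6 [0.569 0.151] lens clr 0.02 post 0.029
0.8 [0.541 0.134] lens clr 0.007 post 0.005
1.0 [0.516 0.112] lens clr 0.001 post -0.006
1.2 [0.497 0.086] lens clr 0.004 post 0.0
1.4 [0.483 0.056] lens clr 0.016 post 0.021
1.6 [0.476 0.024] lens clr 0.033 post 0.05
1.8 [ 0.475 -0.009] lens clr 0.055 post 0.082
```

Call:
servo_tool(targets="45 -11 0 0; 45 -11 0 0; 45 -11 0 0; 45 -11 0 0; 45 -11 0 0; 45 -11 0 0; 45 -11 0 0; 45 -11 0 0; 45 -11 0 0; 45 -11 0 0; 0 0 0 0", hand=1)

```text
time: 3.18
tool_pos: [0.568, -0.2514, 0.2401]
tool_rot: [3.139, -0.0, 0.308]
contact_force: [0.5, -1.0, 0.5]
opening: 0.0917
```

Call:
servo_tool(targets="0 0 5 -0.166; 0 0 5 -0.166; 0 0 5 -0.166; 0 0 5 -0.166; 0 0 5 -0.166; 0 0 5 -0.166; 0 0 5 -0.166; 0 0 5 -0.166; 0 0 0 0")

```text
time: 4.3
tool_pos: [0.5606, -0.2574, 0.1987]
tool_rot: [-3.137, 0.003, 1.672]
contact_force: [-0.1, 0.5, 0.1]
opening: 0.092
```

Run:
```python
from h import *
p=cams.read_camera("wrist");crop(p,"pics/w1.png",0,0,560,420)
s=telemetry.observe();print(s["tool_pos"],s["tool_rot"]);print(cen(p,"stone_box"),p["R"].round(3).tolist(),(-p["R"].T@p["t"]).round(3))
print(proj(p,[.587,-.2315,.022]))
```

```text
[ 0.56076501 -0.25751422  0.19905238] [-3.13759163  0.00355423  1.67018673]
[(0.8, [314.4, 170.1, 45.5, 42.6], [311.4, 168.8])] [[0.995, 0.101, -0.005], [0.098, -0.95, 0.296], [0.025, -0.295, -0.955]] [ 0.553 -0.178  0.342]
[[308.16672987 168.93152082]]
```

View pics/w1.png

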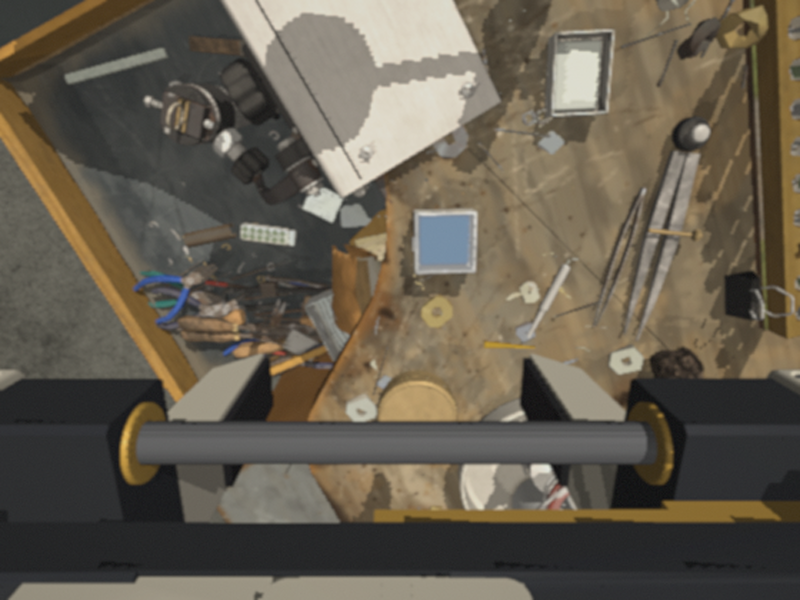

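The blue box's top face is at corners (417,210), (476,210), (476,271) and (414,273) in the picture, which is 1.43 times full size. The white box is beside it and the tin is below it.

Run:
```python
from h import *
p=cams.read_camera("wrist");crop(p,"pics/w2.png",270,130,80,75)
P=np.array([ray(p,np.array(c)/1.42857,.022)[:2] for c in [(417,210),(476,210),(476,271),(414,273)]])
print(P.round(4),P.mean(0));
d=P[1]-P[0];e=P[2]-P[3];print(np.arctan2(d[1],d[0]),np.arctan2(e[1],e[0]));d=P[0]-P[3];e=P[1]-P[2];print(np.arctan2(-d[0],d[1]),np.arctan2(-e[0],e[1]))
```

```text
[[ 0.5696 -0.2123]
 [ 0.6089 -0.2084]
 [ 0.6152 -0.2499]
 [ 0.5724 -0.2556]] [ 0.5915328  -0.23152559]
0.09999531872699492 0.1336967507479537
0.06461412291198516 0.14971523538471332
```

View pics/w2.png

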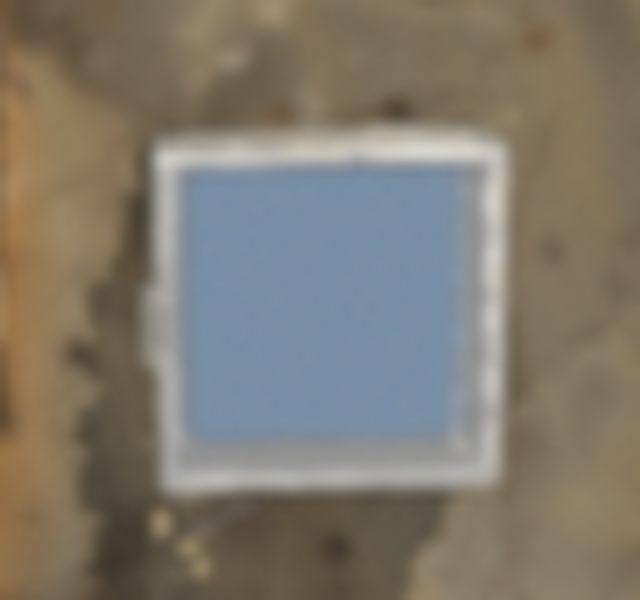

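Call:
servo_tool(targets="8 10 0 0; 8 10 0 0; 7 11 0 0; 0 0 25 0; 0 0 25 0; 0 0 25 0; 0 0 25 0; 0 0 20 0; 0 0 0 0")

```text
time: 5.58
tool_pos: [0.5974, -0.2253, 0.0765]
tool_rot: [3.141, 0.005, 1.671]
contact_force: [-0.1, 1.0, -0.3]
opening: 0.092
```

Run:
```python
from h import *
p=cams.read_camera("wrist");crop(p,"pics/w3.png",0,0,560,420)
print(proj(p,[.589,-.2315,.022]))
```

```text
[[263.89819691 245.75845521]]
```

View pics/w3.png

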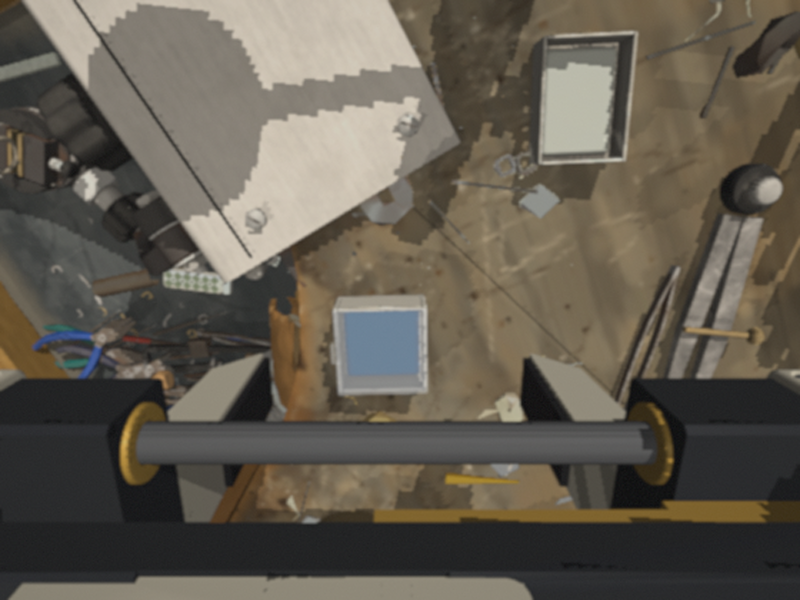

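Call:
servo_tool(targets="-5 -7.5 0 0; 0 0 20 0; 0 0 20 0; 0 0 18 0; 0 0 0 0")

```text
time: 6.25
tool_pos: [0.5935, -0.2344, 0.0239]
tool_rot: [3.131, 0.012, 1.671]
contact_force: [0.5, -0.1, -0.3]
opening: 0.0917
```

Call:
servo_tool(targets="3.5 -2.5 0 0; 0 0 5 0; 0 0 0 0")

```text
time: 6.62
tool_pos: [0.5915, -0.2316, 0.0207]
tool_rot: [3.128, 0.014, 1.671]
contact_force: [0.6, -0.2, 0.1]
opening: 0.0918
```

Call:
servo_tool(targets="0 0 0 0; 0 0 0 0; 0 0 0 0; 0 0 0 0; 0 0 0 0; 0 0 0 0; 0 0 0 0; 0 0 0 0", hand=0, squeeze=12)

```text
time: 7.62
tool_pos: [0.5919, -0.2318, 0.0214]
tool_rot: [3.128, 0.015, 1.671]
contact_force: [0.2, 0.7, 0.4]
opening: 0.0419
```

Call:
servo_tool(targets="0 0 -15 0; 0 0 -30 0; 0 0 -40 0; 0 0 -40 0; 0 0 -40 0; 0 0 -40 0; 0 0 -30 0; 0 0 0 0")

```text
time: 8.62
tool_pos: [0.5877, -0.2282, 0.271]
tool_rot: [3.123, 0.017, 1.671]
contact_force: [0.6, 0.7, -1.0]
opening: 0.0418
```

Run:
```python
from h import *
p=cams.read_camera("wrist");crop(p,"pics/w4.png",0,0,560,420)
s=telemetry.observe();print(s["tool_pos"],s["tool_rot"],proj(p,s["tool_pos"]))
```

```text
[ 0.58709541 -0.2279101   0.26923665] [3.12579429 0.01577395 1.67073245] [[276.9074016  278.11575588]]
```

View pics/w4.png

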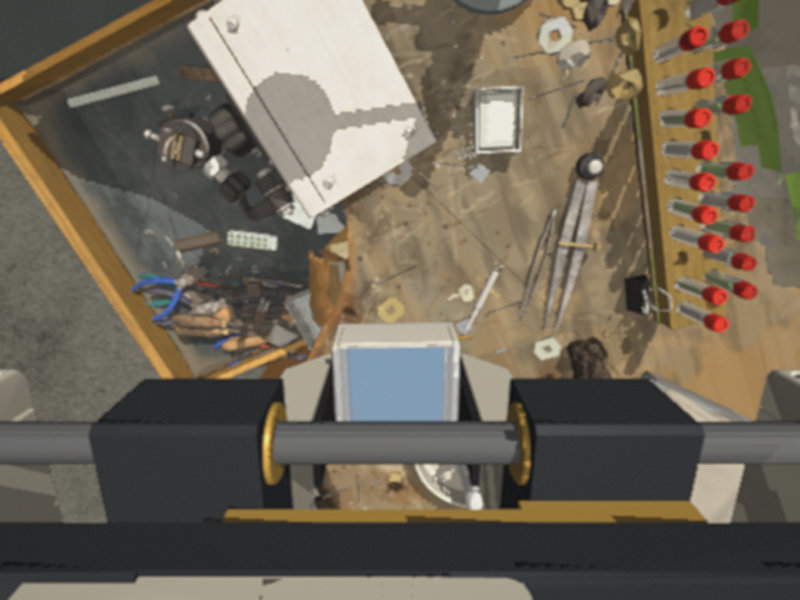

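Run:
```python
from h import *
from scipy.spatial.transform import Rotation as Ro
p=cams.read_camera("wrist");crop(p,"pics/w5.png",220,215,120,90)
s=telemetry.observe();tp=s["tool_pos"];R=Ro.from_euler("xyz",s["tool_rot"]).as_matrix()
for y in (226,236,238,240):
    e=ray(p,(278,y),tp[2]+.0006);print(y,(R.T@(e-tp))*1000)
```

```text
226 [27.51550753  0.43159393 -0.98195861]
236 [22.5359838   0.43817336 -0.91173596]
238 [21.52806232  0.43950512 -0.89752197]
240 [20.51607876  0.44084226 -0.88325069]
```

View pics/w5.png

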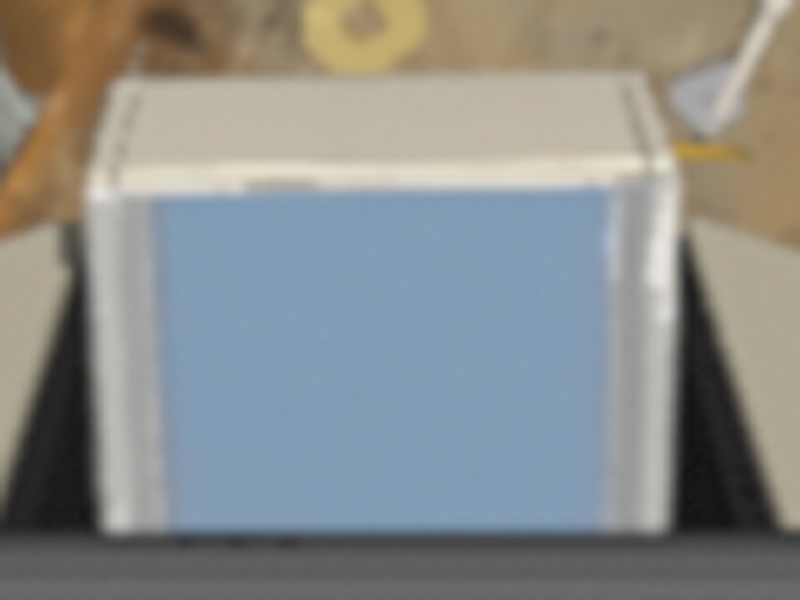

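Call:
servo_tool(targets="25 8 0 0; 32 10 0 0; 32 10 0 0; 32 10 0 0; 32 10 0 0; 32 10 0 0; 32 10 0 0; 32 10 0 0; 32 10 0 0; 32 10 0 0; 0 0 0 0")

```text
time: 10.1
tool_pos: [0.6465, 0.1041, 0.2405]
tool_rot: [-3.115, 0.003, 1.669]
contact_force: [0.1, -0.5, -0.7]
opening: 0.0421
```

Call:
servo_tool(targets="8 6 0 0; 7.5 6 0 0; 0 0 30 0; 0 0 30 0; 0 0 30 0; 0 0 0 0")

```text
time: 10.85
tool_pos: [0.6556, 0.118, 0.1456]
tool_rot: [-3.113, 0.004, 1.664]
contact_force: [-0.4, 0.1, 0.4]
opening: 0.042
```

Run:
```python
from h import *
p=cams.read_camera("wrist");crop(p,"pics/w6.png",0,0,560,420)
t=cams.read_camera("top");crop(t,"pics/t6.png",180,130,160,120)
print(proj(p,[.6576,.1209,.015]),telemetry.observe()["tool_pos"])
```

```text
[[284.78589305 201.81850005]] [0.65744451 0.11820267 0.14902733]
```

View pics/w6.png

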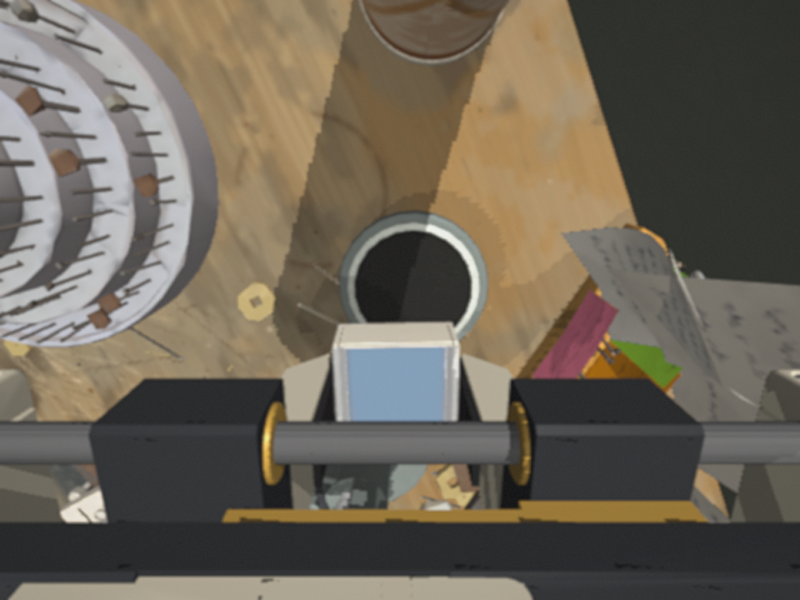

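View pics/t6.png

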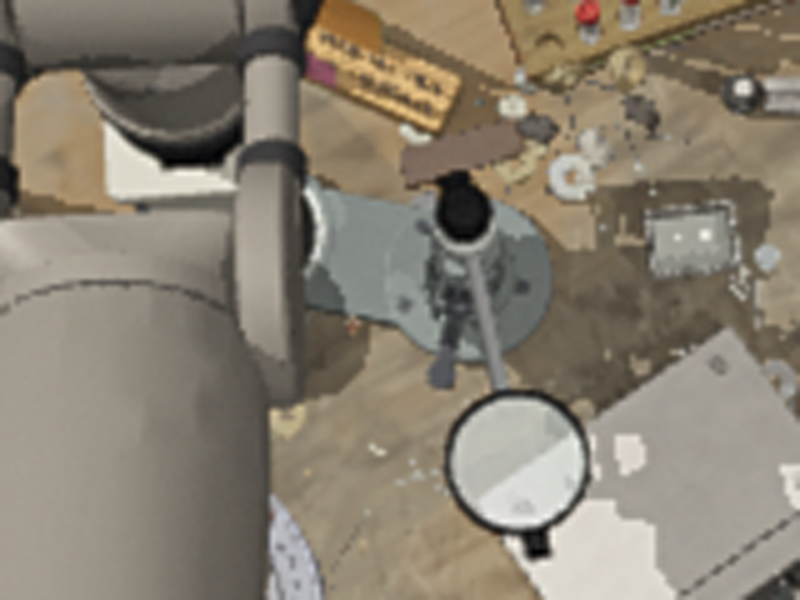

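```bash
cat > st.py <<'E'
from h import *
from scipy.spatial.transform import Rotation as Ro
p=cams.read_camera("wrist");s=telemetry.observe()
g=p["color"].astype(int);m=(g.max(2)<45).astype(np.uint8)
m[:, :230]=0;m[:,345:]=0;m[265:]=0;m[:140]=0
n,l,st,c=cv2.connectedComponentsWithStats(m);i=1+np.argmax(st[1:,4]);print(st[i],c[i])
cs=cv2.findContours((l==i).astype(np.uint8),cv2.RETR_EXTERNAL,cv2.CHAIN_APPROX_NONE)[0][0][:,0].astype(float)
import sys
ym=float(sys.argv[1]);cs=cs[cs[:,1]<ym]
W=np.array([ray(p,c,.015)[:2] for c in cs+0.0])
r=least_squares(lambda v:np.hypot(*(W-v[:2]).T)-.036,[.657,.121]);r2=least_squares(lambda v:np.hypot(*(W-v[:2]).T)-v[2],[.657,.121,.036])
print(r.x,np.abs(r.fun).mean(),r2.x,s["tool_pos"],s["tool_rot"])
R=Ro.from_euler("xyz",s["tool_rot"]).as_matrix()
print("tool delta mm",R.T@(np.array([*r.x,.0])-s["tool_pos"])*1000)
E
python3 st.py 218
```

```text
[ 247  162   51   63 2008] [268.05179283 192.89043825]
[0.67447741 0.11920044] 0.009977380290250401 [0.6455515  0.13159293 0.02089923] [0.65778746 0.11833822 0.14981812] [-3.12058398  0.00429448  1.66438925]
tool delta mm [-5.79367745e-02  1.98410801e+01  1.49435924e+02]
```

```bash
sed -i 's/<45)/<int(sys.argv[2]))/;s/^from h import \*/import sys\nfrom h import */' st.py
for t in 60 75; do python3 st.py 218 $t; done
```

```text
[ 246  161   78   64 4133] [284.46648923 195.3634164 ]
[0.6608448  0.11868082] 0.001236896103631674 [0.66059548 0.12124091 0.03376814] [0.65785289 0.11846211 0.15009436] [-3.12118295  0.00430685  1.66457881]
tool delta mm [  0.58400773   6.06176068 150.00076285]
[ 245  161   79   65 4229] [284.14849846 195.555214  ]
[0.66068842 0.11899342] 0.0010563885564261063 [0.66047797 0.12115687 0.03410147] [0.65777117 0.11849557 0.15011156] [-3.12124937  0.00426953  1.66463557]
tool delta mm [  0.86321302   6.00395922 150.01815029]
```

Call:
servo_tool(targets="2.5 3 0 0; 0 0 25 0; 0 0 25 0; 0 0 25 0; 0 0 15 0; 0 0 0 0; 0 0 0 0")

```text
time: 11.98
tool_pos: [0.6639, 0.1223, 0.0648]
tool_rot: [-3.134, 0.004, 1.665]
contact_force: [0.2, -0.5, -0.6]
opening: 0.042
```

```bash
python3 st.py 225 65;python3 - <<'E'
from h import *
p=cams.read_camera("wrist");crop(p,"pics/w7.png",180,110,200,150)
E
```

```text
[ 230  188   99   60 3051] [275.41363487 211.273353  ]
[0.65638041 0.11588552] 0.005119922936074575 [0.657693   0.13663927 0.02211072] [0.66385625 0.12226001 0.06481433] [-3.13428803  0.00431425  1.66509431]
tool delta mm [-5.36258025 -7.5690051  64.89508589]
```

View pics/w7.png

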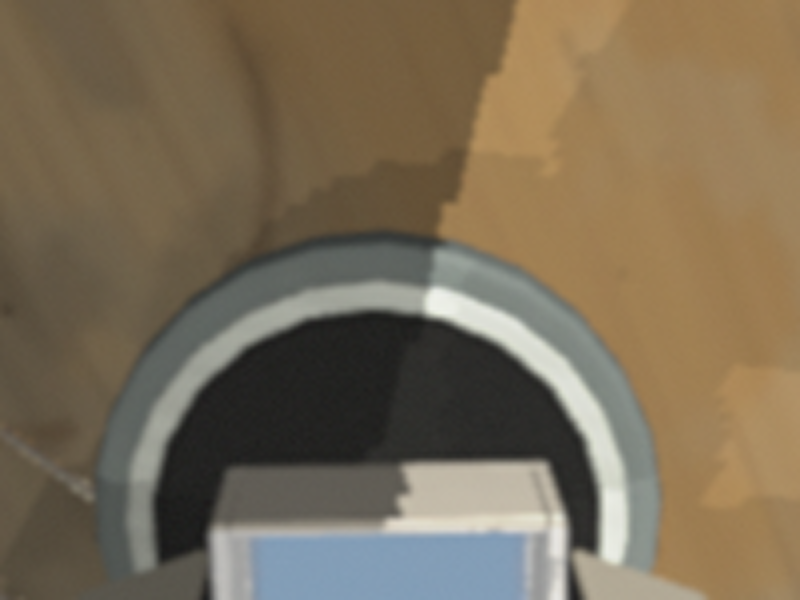

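Run:
```python
from h import *
from scipy.spatial.transform import Rotation as Ro
p=cams.read_camera("wrist");s=telemetry.observe();R=Ro.from_euler("xyz",s["tool_rot"]).as_matrix()
g=cv2.GaussianBlur(p["color"],(3,3),0).astype(int).max(2)
c0=np.array([274.,240.]);E=[]
for a in np.radians(np.arange(195,346,5)):   # cast outwards from near box edge
    for r in np.arange(30,75,.5):
        u=c0+r*np.array([np.cos(a),np.sin(a)])
        if r>38 and g[int(round(u[1])),int(round(u[0]))]>85: E.append(u);break
E=np.array(E);W=np.array([ray(p,e,.015)[:2] for e in E])
r=least_squares(lambda v:np.hypot(*(W-v[:2]).T)-v[2],[.66,.12,.036],loss="soft_l1",f_scale=.001)
r1=least_squares(lambda v:np.hypot(*(W-v[:2]).T)-.036,[.66,.12],loss="soft_l1",f_scale=.001)
print(len(E),r.x,r1.x,np.abs(r.fun).max());print(s["tool_pos"],s["tool_rot"])
for v in (r.x,r1.x): print((R.T@(np.array([v[0],v[1],.015])-s["tool_pos"])*1000).round(1))
b=ray(p,(180+388/4,110+528/4),s["tool_pos"][2]+.0006);print("box edge in tool",R.T@(b-s["tool_pos"])*1000)
```

```text
31 [0.66028066 0.12368342 0.03304328] [0.66076623 0.12018565] 0.009883755817768063
[0.66377094 0.1221958  0.06474832] [-3.13426655  0.00437543  1.66508241]
[ 2.  -3.  49.8]
[-1.5 -2.8 49.8]
box edge in tool [20.40648115 -0.44075935 -0.68608289]
```

Call:
servo_tool(targets="0 -2.7 0 0; 0 0 10 0; 0 0 10 0; 0 0 4 0; 0 0 0 0; 0 0 0 0")

```text
time: 12.88
tool_pos: [0.6608, 0.1218, 0.0394]
tool_rot: [-3.135, 0.004, 1.665]
contact_force: [0.9, -0.1, 0.2]
opening: 0.0422
```

Call:
servo_tool(targets="0 0 2 0; 0 0 1 0; 0 0 1 0; 0 0 0 0")

```text
time: 13.38
tool_pos: [0.6612, 0.1219, 0.0369]
tool_rot: [-3.136, 0.004, 1.665]
contact_force: [-0.7, 0.2, -1.3]
opening: 0.0418
```

Call:
servo_tool(targets="0 0 1.5 0; 0 0 1 0; 0 0 0 0")

```text
time: 13.75
tool_pos: [0.6615, 0.1222, 0.0362]
tool_rot: [-3.138, 0.004, 1.665]
contact_force: [-0.0, -0.2, -0.3]
opening: 0.0417
```

Call:
servo_tool(targets="0 0 1.5 0; 0 0 1.5 0; 0 0 0 0")

```text
time: 14.12
tool_pos: [0.6616, 0.1222, 0.036]
tool_rot: [-3.139, 0.004, 1.666]
contact_force: [0.8, 0.0, -0.9]
opening: 0.0417
```

Call:
servo_tool(targets="0 0 3 0; 0 0 0 0")

```text
time: 14.38
tool_pos: [0.6619, 0.1222, 0.0345]
tool_rot: [-3.14, 0.005, 1.666]
contact_force: [0.5, -0.4, -0.2]
opening: 0.042
```

Call:
servo_tool(targets="0 0 2.5 0; 0 0 0 0")

```text
time: 14.62
tool_pos: [0.6621, 0.1223, 0.0334]
tool_rot: [-3.141, 0.005, 1.666]
contact_force: [-0.0, -0.6, -0.8]
opening: 0.0421
```

Run:
```python
from h import *
p=cams.read_camera("wrist");crop(p,"pics/w8.png",180,110,200,150)
p=cams.read_camera("scene");crop(p,"pics/s8.png",190,150,140,105)
print(telemetry.observe()["contact_force"])
```

```text
[-1.22345486 -0.24684331  3.86544795]
```

View pics/w8.png

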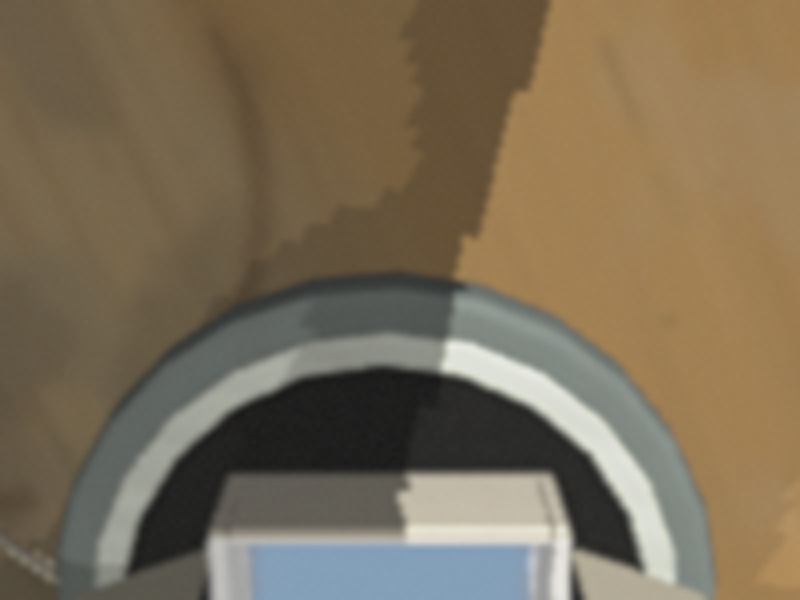

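View pics/s8.png

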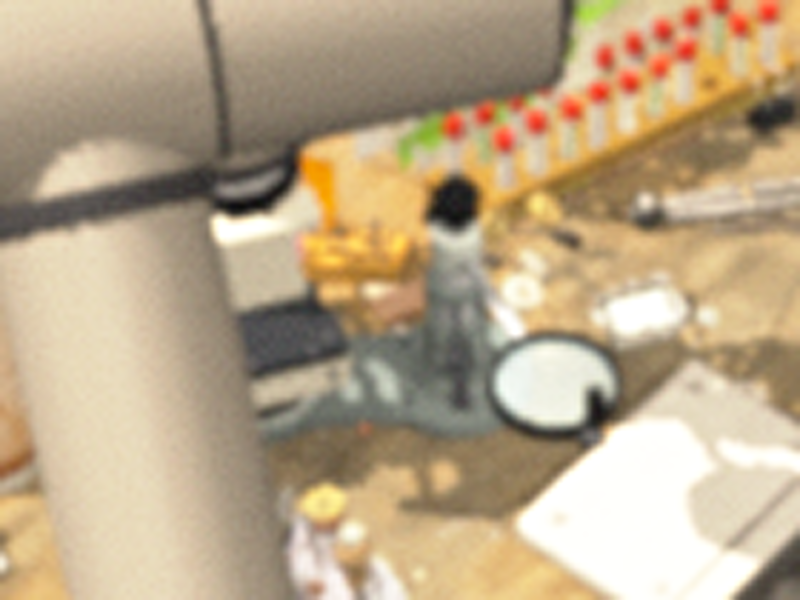

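Run:
```python
from h import *
p=cams.read_camera("wrist")
a=ray(p,(276.7,110+369/4),.015);b=ray(p,(276.7,110+473/4),.015);print(a,b,np.linalg.norm(a-b))
l=ray(p,(180+133/4,110+560/4),.015);r=ray(p,(180+642/4,110+560/4),.015);print(l,r,r-l, telemetry.observe()["contact_force"])
```

```text
[0.65814975 0.15621636 0.015     ] [0.65948612 0.14224841 0.015     ] 0.014031730278647877
[0.62715749 0.12677632 0.015     ] [0.69431848 0.1332756  0.015     ] [0.06716098 0.00649928 0.        ] [-0.7869396   0.53155551  3.68859059]
```

Call:
servo_tool(targets="0 0 0 0; 0 0 0 0; 0 0 0 0; 0 0 0 0; 0 0 0 0", hand=0.8)

```text
time: 15.4
tool_pos: [0.6616, 0.1221, 0.0316]
tool_rot: [-3.138, 0.005, 1.666]
contact_force: [-0.5, 0.4, 0.6]
opening: 0.0734
```

Call:
servo_tool(targets="0 0 -10 0; 0 0 -25 0; 0 0 -40 0; 0 0 -40 0; 0 0 -40 0; 0 0 -40 0; 0 0 -20 0; 0 0 0 0; 0 0 0 0")

```text
time: 16.52
tool_pos: [0.6617, 0.1232, 0.2585]
tool_rot: [3.141, 0.005, 1.666]
contact_force: [-0.6, 0.9, -0.1]
opening: 0.0732
```

Run:
```python
from h import *
p=cams.read_camera("wrist");crop(p,"pics/w9.png",0,0,560,420)
print(telemetry.observe()["tool_pos"],telemetry.observe()["tool_rot"])
```

```text
[0.66179036 0.12325483 0.25848428] [3.14074763 0.00467428 1.66613423]
```

View pics/w9.png

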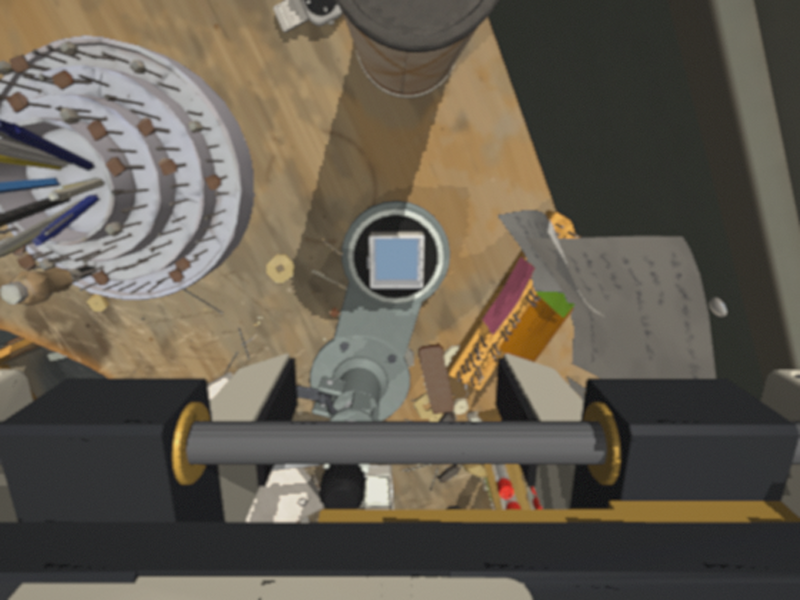

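Run:
```python
from h import *
p=cams.read_camera("wrist");crop(p,"pics/w10.png",235,135,80,60)
# project model overlay check of the column
for n,X in dict(knobtop=[.6415,.003,.170],knobbot=[.6415,.003,.141],stage=[.6605,.121,.015]).items(): print(n,proj(p,X))
```

```text
knobtop [[240.12729173 352.49127727]]
knobbot [[243.44876432 330.41170047]]
stage [[276.16717761 179.76499469]]
```

View pics/w10.png

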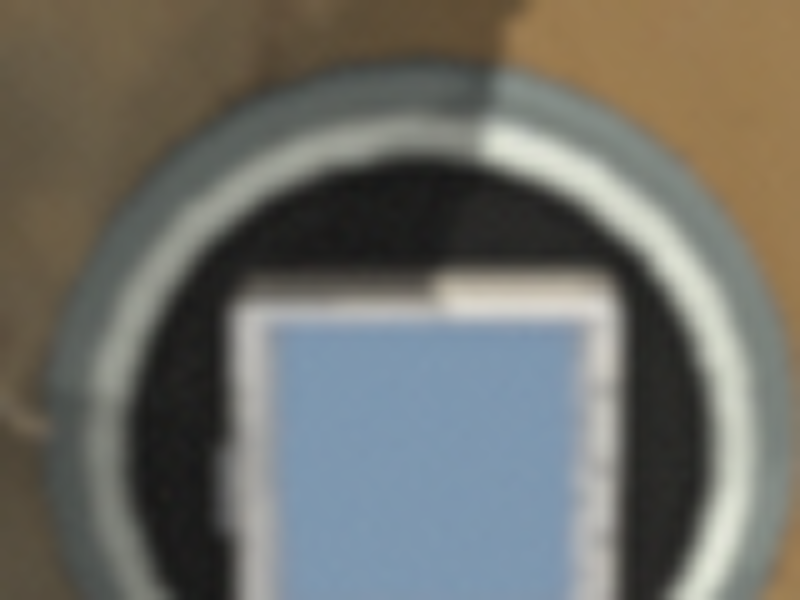

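Call:
servo_tool(targets="-12 -3 0 0; -25 -7 0 0; -30 -8 0 0; -30 -8 0 0; -18 -5 0 0; 0 0 0 0; 0 0 0 0")

```text
time: 17.5
tool_pos: [0.6391, -0.0, 0.2531]
tool_rot: [-3.132, 0.004, 1.666]
contact_force: [-0.2, -0.1, -0.6]
opening: 0.0735
```

Call:
servo_tool(targets="3 2.7 0 0; 0 0 20 0; 0 0 25 0; 0 0 10 0; 0 0 0 0; 0 0 0 0")

```text
time: 18.25
tool_pos: [0.6432, 0.0089, 0.1982]
tool_rot: [-3.136, 0.003, 1.672]
contact_force: [-0.1, 0.9, 0.2]
opening: 0.0734
```

Run:
```python
from h import *
p=cams.read_camera("wrist");crop(p,"pics/w11.png",0,0,560,420)
q=cams.read_camera("scene");crop(q,"pics/s11.png",220,150,120,90)
print(telemetry.observe()["tool_pos"],telemetry.observe()["tool_rot"])
for X in ([.6415,.003,.170],[.6415,.003,.141],[.6415,.003,.094]):print(proj(p,X)*1.4286,(proj(q,X)-[220,150])*6.667)
```

```text
[0.64313274 0.00867411 0.19828455] [-3.13635721  0.00324743  1.6718803 ]
[[391.7580328  378.20762067]] [[325.82448765 206.8174076 ]]
[[392.66264548 349.5490748 ]] [[326.01897918 249.08858342]]
[[393.72185369 315.9928716 ]] [[326.32336136 315.24361281]]
```

View pics/w11.png

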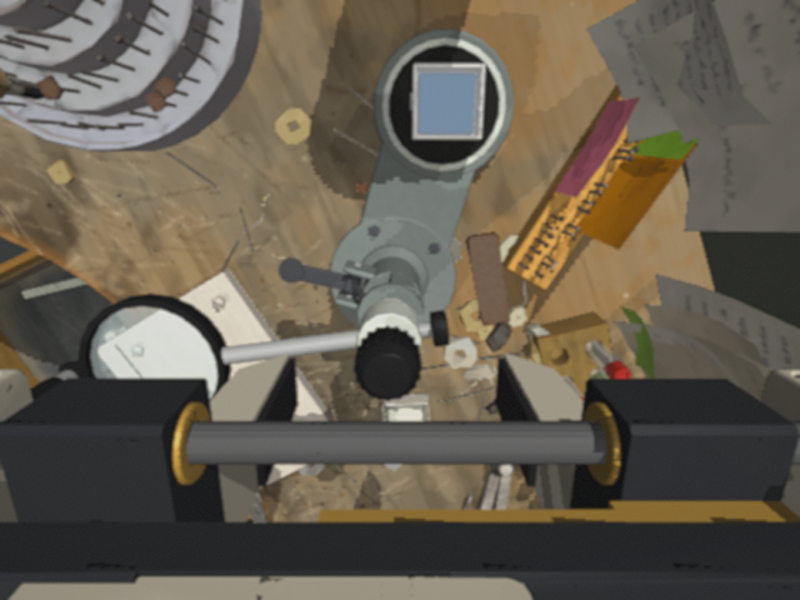

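View pics/s11.png

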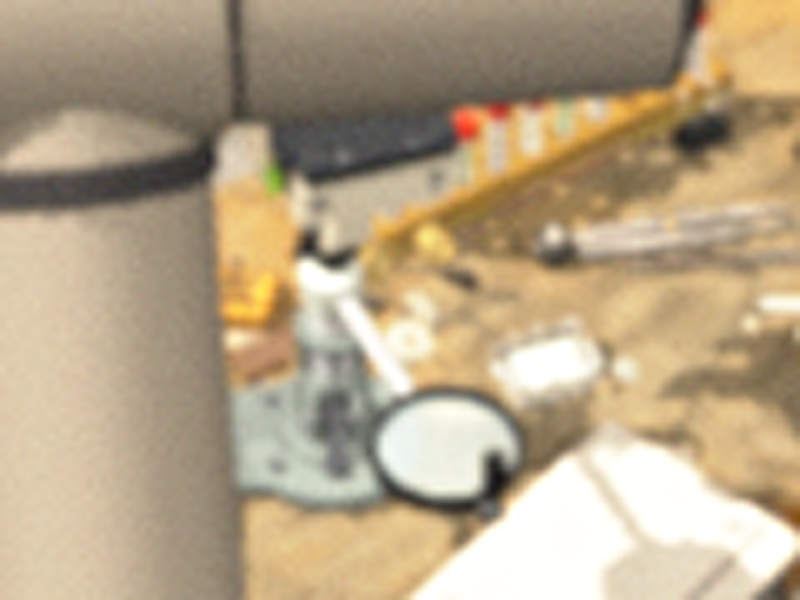

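Call:
servo_tool(targets="-5 -3.6 0 0; 0 0 15 0; 0 0 15 0; 0 0 10 0; 0 0 0 0; 0 0 0 0")

```text
time: 19.1
tool_pos: [0.6395, 0.0024, 0.1555]
tool_rot: [-3.136, 0.003, 1.671]
contact_force: [-0.1, -0.6, 0.2]
opening: 0.0731
```

Call:
servo_tool(targets="0 0 0 0; 0 0 0 0; 0 0 0 0; 0 0 0 0; 0 0 0 0; 0 0 0 0; 0 0 0 0", hand=0, squeeze=40)

```text
time: 19.98
tool_pos: [0.64, 0.0024, 0.1568]
tool_rot: [-3.138, 0.004, 1.671]
contact_force: [-0.3, -0.9, 0.2]
opening: 0.0255
```

Run:
```python
from h import *
p=cams.read_camera("wrist");crop(p,"pics/w12.png",140,190,270,200)
print(telemetry.observe()["opening"])
```

```text
0.02559277222710528
```

View pics/w12.png

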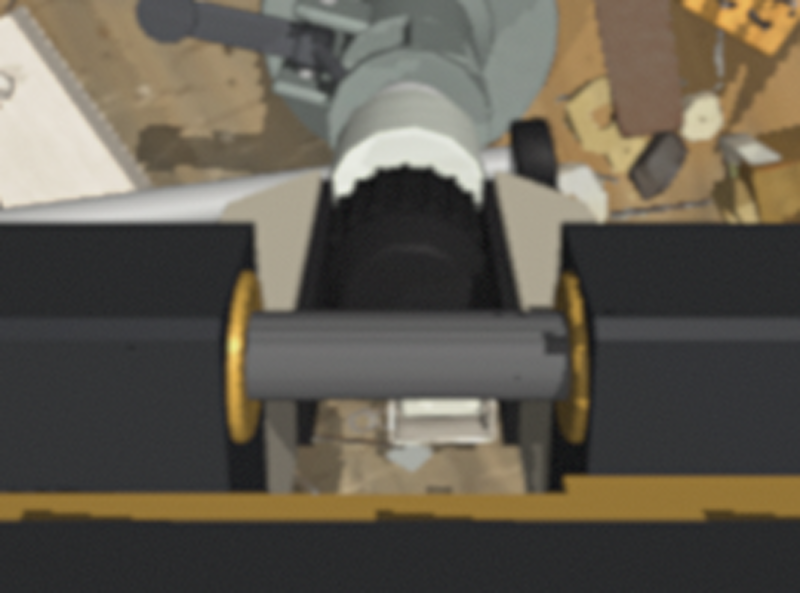

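Call:
servo_tool(targets="0 0 -5 0; 0 0 -6 0; 0 0 -6 0; 0 0 -6 0; 0 0 -6 0; 0 0 -4 0; 0 0 0 0")

```text
time: 20.9
tool_pos: [0.6399, 0.0024, 0.1896]
tool_rot: [-3.136, 0.003, 1.671]
contact_force: [0.4, -0.6, -5.8]
opening: 0.0257
```

Run:
```python
from h import *
q=cams.read_camera("scene");crop(q,"pics/s13.png",220,150,120,90)
q=cams.read_camera("wrist");crop(q,"pics/w13.png",140,190,270,200)
```

```text
(no output)
```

View pics/s13.png

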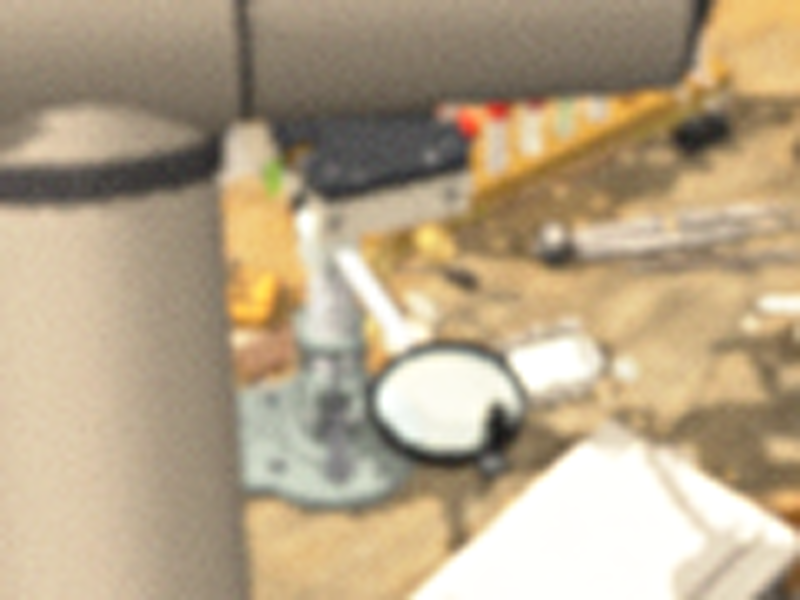

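View pics/w13.png

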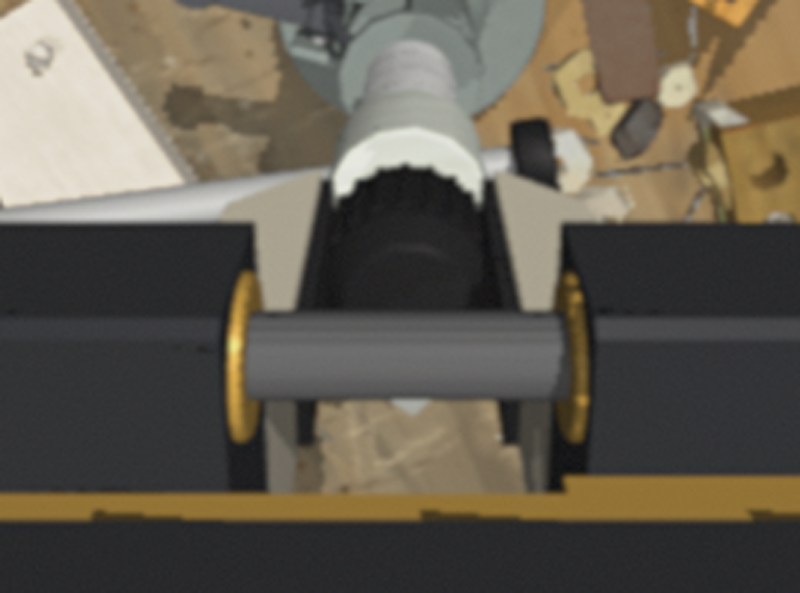

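The column has risen with the knob firmly held. Next I'll work out its height from the lens in the scene view.

Run:
```python
from h import *
q=cams.read_camera("scene")
for h in (0,.012,.024,.036,.045,.048,.060):
    P=[.5218,-.0267,.112+h];print(h,((proj(q,P)-[220,150])*6.667).round())
```

```text
0 [[445. 460.]]
0.012 [[445. 444.]]
0.024 [[446. 427.]]
0.036 [[446. 410.]]
0.045 [[447. 397.]]
0.048 [[447. 392.]]
0.06 [[448. 375.]]
```

Call:
servo_tool(targets="0 0 -5 0; 0 0 -6 0; 0 0 -6 0; 0 0 -2 0; 0 0 0 0")

```text
time: 21.68
tool_pos: [0.6399, 0.0024, 0.2091]
tool_rot: [-3.135, 0.003, 1.671]
contact_force: [1.8, -1.0, -7.0]
opening: 0.0258
```

Run:
```python
from h import *
q=cams.read_camera("scene");crop(q,"pics/s14.png",220,150,120,90)
q=cams.read_camera("wrist");crop(q,"pics/w14.png",220,180,120,90)
```

```text
(no output)
```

View pics/s14.png

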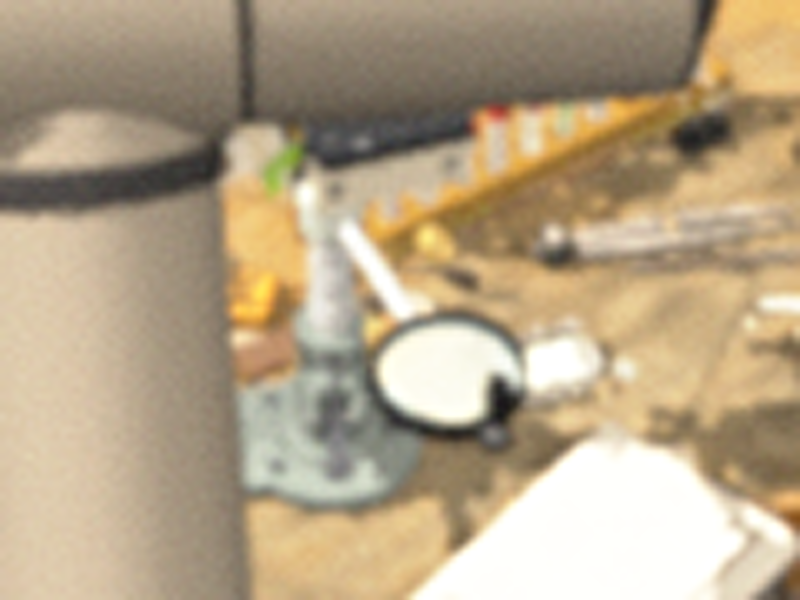

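View pics/w14.png

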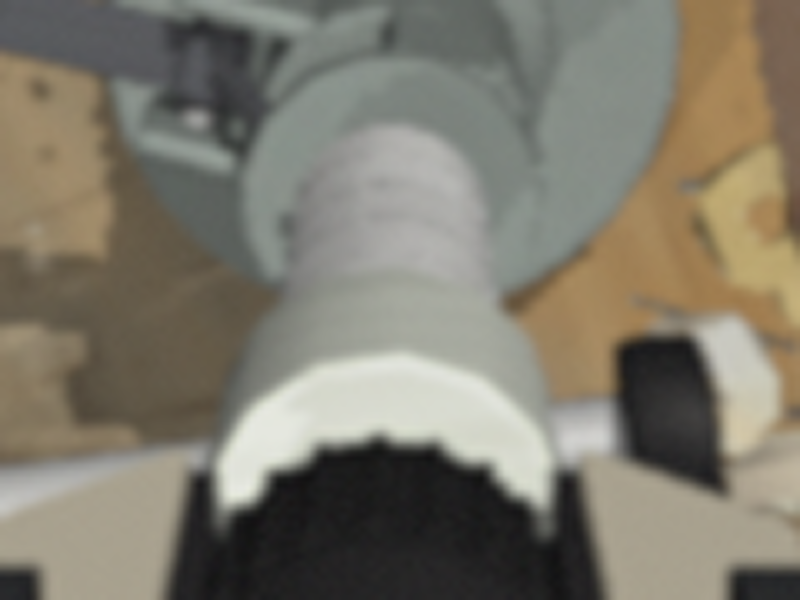

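Call:
servo_tool(targets="0 0 3 0; 0 0 0 0")

```text
time: 22.02
tool_pos: [0.6399, 0.0024, 0.2063]
tool_rot: [-3.135, 0.003, 1.671]
contact_force: [1.7, -0.1, -4.7]
opening: 0.0257
```

Call:
servo_tool(targets="0 0 0 0; 0 0 0 0; 0 0 0 0; 0 0 0 0; 0 0 0 0; 0 0 -25 0; 0 0 -30 0; 0 0 -20 0; 0 0 0 0; 0 0 0 0", hand=0.7)

```text
time: 23.28
tool_pos: [0.6399, 0.0031, 0.284]
tool_rot: [-3.135, 0.003, 1.671]
contact_force: [0.3, 0.0, -0.5]
opening: 0.0641
```

Run:
```python
from h import *
q=cams.read_camera("scene");crop(q,"pics/s15.png",220,150,120,90)
q=cams.read_camera("wrist");crop(q,"pics/w15.png",0,0,560,420)
s=telemetry.observe();print(s["tool_pos"],s["tool_rot"])
```

```text
[0.63992452 0.00304129 0.28398668] [-3.13517013e+00  2.88687086e-03  1.67137004e+00]
```

View pics/s15.png

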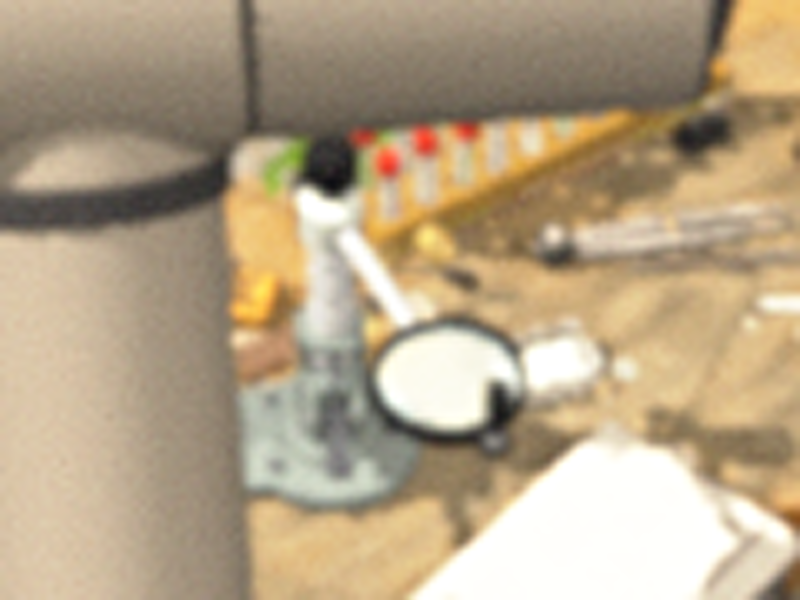

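View pics/w15.png

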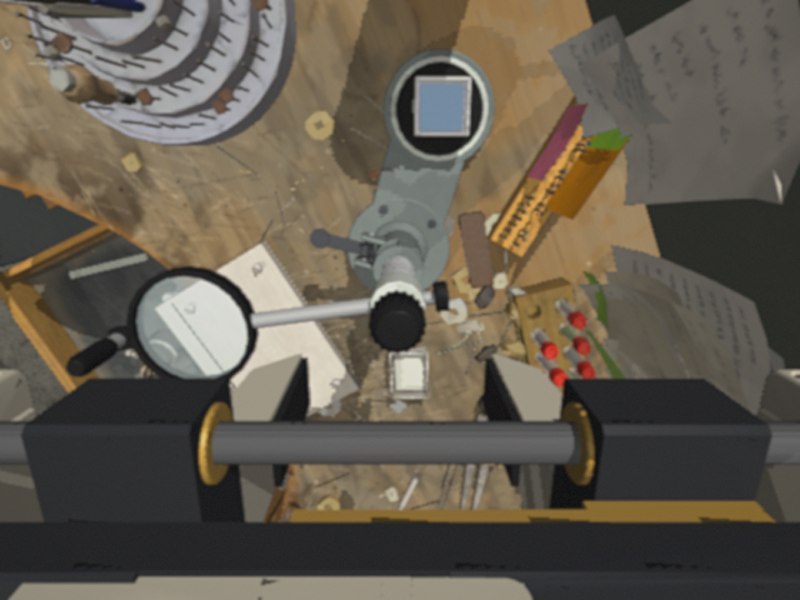

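Run:
```python
from h import *
q=cams.read_camera("wrist");crop(q,"pics/w16.png",30,170,170,110)
L=ray(q,np.array([195,326])/1.4286,.171);print("lens",L)
C=ray(q,np.array([397,322])/1.4286,.215);print("knob",C)
d=L[:2]-C[:2];print(np.hypot(*d),np.arctan2(d[1],d[0]))
a=np.arctan2(L[1]-.003,L[0]-.640);
for f in (a%6.283,3.387): 
  for C0 in ((.640,.003),(.641,.003)):
    P=np.array([C0[0]+.164*np.cos(f),C0[1]+.164*np.sin(f),.212]);print(f,P,proj(q,P)*1.4286,proj(q,[C0[0]+.12*np.cos(f),C0[1]+.12*np.sin(f),.171])*1.4286)
```

```text
lens [ 0.52463667 -0.02374041  0.171     ]
knob [0.63918295 0.00653609 0.215     ]
0.11848002473189836 -2.8831854659944343
3.369177961352282 [ 0.4802289  -0.03400262  0.212     ] [[ 72.34513407 365.03977289]] [[192.33502745 326.28188371]]
3.369177961352282 [ 0.4812289  -0.03400262  0.212     ] [[ 74.36785514 365.23007461]] [[194.07217122 326.44958876]]
3.387 [ 0.4809137  -0.03684404  0.212     ] [[ 74.29787361 370.32552238]] [[193.29750351 329.71576086]]
3.387 [ 0.4819137  -0.03684404  0.212     ] [[ 76.31311933 370.5146186 ]] [[195.03060634 329.88279133]]
```

View pics/w16.png

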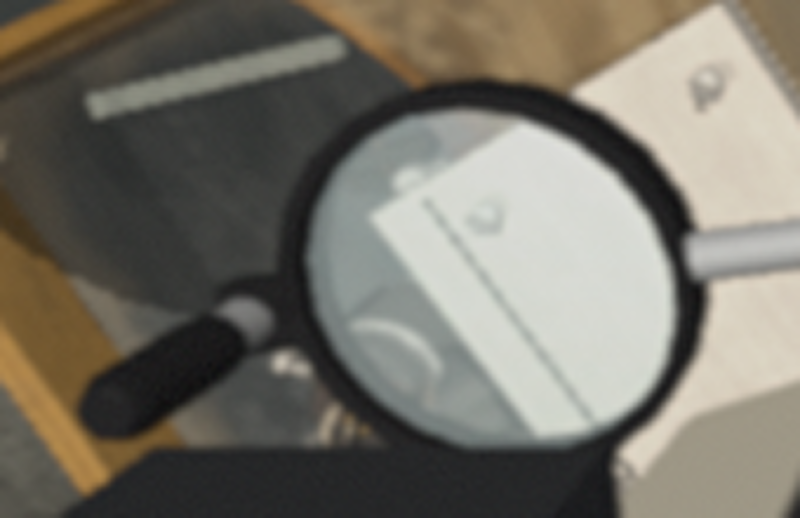

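Call:
servo_tool(targets="-2 -16 0 0; -3 -27 0 0; -4 -30 0 0; -4 -30 0 0; -4 -30 0 0; -4 -28 0 0; 0 0 0 0; 0 0 0 -0.17; 0 0 0 -0.17; 0 0 0 -0.17; 0 0 0 -0.17; 0 0 0 -0.17; 0 0 0 -0.17; 0 0 0 -0.17; 0 0 0 -0.17; 0 0 0 -0.17; 0 0 0 -0.17; 0 0 0 0; 0 0 0 0")

```text
time: 25.8
tool_pos: [0.4842, -0.0328, 0.2747]
tool_rot: [3.136, -0.016, -2.859]
contact_force: [-0.8, -0.3, 0.3]
opening: 0.064
```

```bash
cat > g.py <<'E'
from h import *
import sys
from scipy.spatial.transform import Rotation as Ro
s=telemetry.observe();R=Ro.from_euler("xyz",s["tool_rot"]).as_matrix()
T=np.array([float(v) for v in sys.argv[1:4]]);print(s["time"],s["tool_pos"].round(4),s["tool_rot"].round(3),"mm tool:",(R.T@(T-s["tool_pos"])*1000).round(1))
E
python3 g.py .4812 -.034 .197
```

```text
25.8 [ 0.4842 -0.0328  0.2747] [ 3.136 -0.016 -2.859] mm tool: [ 2.  -0.8 77.7]
```

Call:
servo_tool(targets="2 -0.8 0 0.05; 0 0 20 0; 0 0 20 0; 0 0 0 0; 0 0 0 0")

```text
time: 26.42
tool_pos: [0.4833, -0.034, 0.2344]
tool_rot: [3.138, -0.015, -2.923]
contact_force: [0.3, -1.4, -0.4]
opening: 0.0642
```

```bash
python3 g.py .4812 -.034 .198
python3 - <<'E'
from h import *
q=cams.read_camera("wrist");crop(q,"pics/w17.png",0,0,560,420);print(proj(q,[.4812,-.034,.212])*1.4286)
E
```

```text
26.425 [ 0.4833 -0.034   0.2344] [ 3.138 -0.015 -2.923] mm tool: [ 1.5  0.3 36.4]
[[396.35011243 368.55500192]]
```

View pics/w17.png

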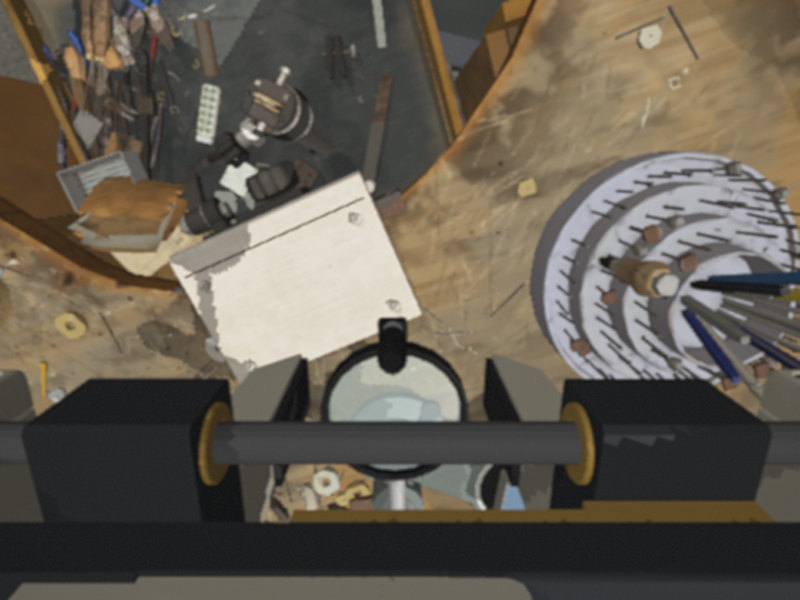

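Call:
servo_tool(targets="4.5 -1 0 0; 0 0 18 0; 0 0 18 0; 0 0 0 0; 0 0 0 0")

```text
time: 27.1
tool_pos: [0.4795, -0.0368, 0.2013]
tool_rot: [3.141, -0.009, -2.924]
contact_force: [-0.1, 0.5, 0.1]
opening: 0.0641
```

```bash
python3 g.py .4812 -.034 .198
python3 - <<'E'
from h import *
q=cams.read_camera("wrist");crop(q,"pics/w18.png",140,170,270,200)
E
```

```text
27.1 [ 0.4795 -0.0368  0.2013] [ 3.141 -0.009 -2.924] mm tool: [-2.3  2.3  3.2]
```

View pics/w18.png

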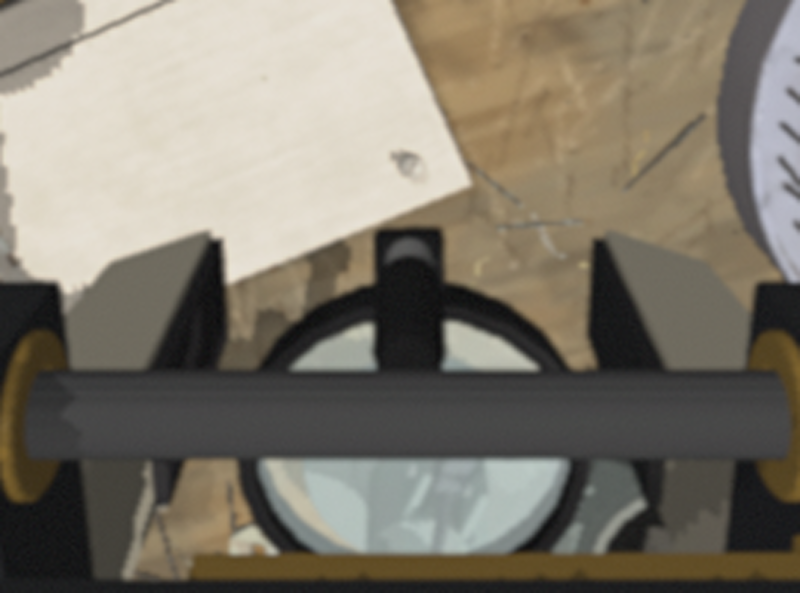

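Call:
servo_tool(targets="0 0 0 0; 0 0 0 0; 0 0 0 0; 0 0 0 0; 0 0 0 0; 0 0 0 0; 0 0 0 0; 0 0 0 0", hand=0, squeeze=15)

```text
time: 28.15
tool_pos: [0.48, -0.0368, 0.2026]
tool_rot: [3.142, -0.007, -2.924]
contact_force: [-0.1, 0.5, -0.0]
opening: 0.0112
```

```bash
python3 g.py .641 .003 .2
python3 - <<'E'
from h import *
q=cams.read_camera("wrist");crop(q,"pics/w19.png",140,170,270,200);print(telemetry.observe()["contact_force"])
E
```

```text
28.15 [ 0.48   -0.0368  0.2026] [ 3.142 -0.007 -2.924] mm tool: [-165.8    4.2    1.5]
[-0.35341542 -0.63351496 -0.10955592]
```

View pics/w19.png

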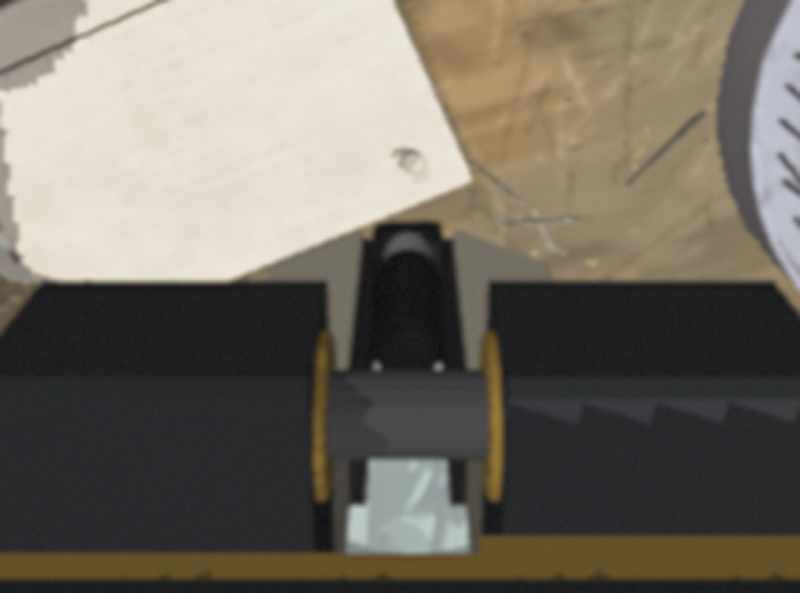

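Call:
servo_tool(targets="-0.2 8 0 0.05; -0.4 16.5 0 0.1; -0.4 16.5 0 0.1; -0.4 16.5 0 0.1; -0.4 16.5 0 0.1; 0 0 0 0")

```text
time: 28.95
tool_pos: [0.479, 0.0374, 0.2026]
tool_rot: [-3.137, -0.006, 2.895]
contact_force: [0.3, 0.7, 0.4]
opening: 0.0113
```

```bash
cat > a.py <<'E'
from h import *
s=telemetry.observe();C=np.array([.641,.003]);d=s["tool_pos"][:2]-C
phi=np.arctan2(d[1],d[0])%6.2832;r=np.hypot(*d);yaw=s["tool_rot"][2]%6.2832
print("t",s["time"],"phi",phi.round(3),"r",r.round(4),"yaw-phi",(yaw-phi).round(3),"z",s["tool_pos"][2].round(4),"rot",s["tool_rot"].round(3),"F",s["contact_force"].round(1),s["torque"].round(2),s["opening"])
E
python3 a.py
```

```text
t 28.95 phi 2.932 r 0.1656 yaw-phi -0.037 z 0.2026 rot [-3.137 -0.006  2.895] F [0.3 0.7 0.4] [ 0.27 -0.25  0.05] 0.011296614598621607
```

Call:
servo_tool(targets="-0.1 8 0 0.05; -0.3 16.5 0 0.1; -0.3 16.5 0 0.1; -0.3 16.5 0 0.1; -0.3 16.5 0 0.1; -0.3 16.5 0 0.1; -0.3 16.5 0 0.1; 0 0 0 0")

```text
time: 29.95
tool_pos: [0.5317, 0.1265, 0.2025]
tool_rot: [-3.129, -0.007, 2.243]
contact_force: [0.3, 1.6, 1.7]
opening: 0.0113
```

```bash
python3 a.py
```

```text
t 29.95 phi 2.295 r 0.165 yaw-phi -0.052 z 0.2025 rot [-3.129 -0.007  2.243] F [0.3 1.6 1.7] [ 0.5  -0.19  0.11] 0.01133838478457874
```

Call:
servo_tool(targets="0 8 0 0.05; 0 16.5 0 0.095; 0 16.5 0 0.095; 0 16.5 0 0.095; 0 16.5 0 0.095; 0 16.5 0 0.095; 0 16.5 0 0.095; 0 16.5 0 0.095; 0 0 0 0")

```text
time: 31.08
tool_pos: [0.6434, 0.167, 0.2026]
tool_rot: [-3.124, -0.002, 1.539]
contact_force: [0.2, 4.3, 1.1]
opening: 0.0112
```

```bash
python3 a.py
```

```text
t 31.075 phi 1.556 r 0.164 yaw-phi -0.018 z 0.2026 rot [-3.124e+00 -2.000e-03  1.539e+00] F [0.2 4.3 1.1] [ 0.84 -0.38 -0.03] 0.01116336787322961
```

Call:
servo_tool(targets="0.5 12 0 0.07; 0.5 12 0 0.07; 0 0 0 0; 0 0 0 0")

```text
time: 31.58
tool_pos: [0.6653, 0.165, 0.2027]
tool_rot: [-3.123, -0.0, 1.411]
contact_force: [2.4, 4.9, 0.1]
opening: 0.0114
```

```bash
python3 a.py;python3 - <<'E'
from h import *
q=cams.read_camera("wrist");crop(q,"pics/w20.png",0,0,560,420)
q=cams.read_camera("top");crop(q,"pics/t20.png",180,130,160,120)
E
```

```text
t 31.575 phi 1.422 r 0.1638 yaw-phi -0.011 z 0.2027 rot [-3.123 -0.     1.411] F [2.4 4.9 0.1] [ 0.72 -0.5  -0.12] 0.011434375973083168
```

View pics/w20.png

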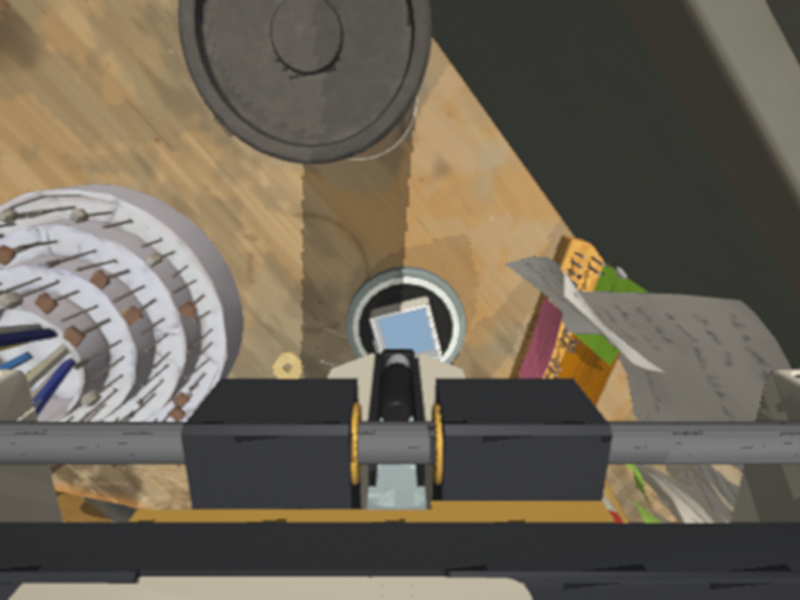

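View pics/t20.png

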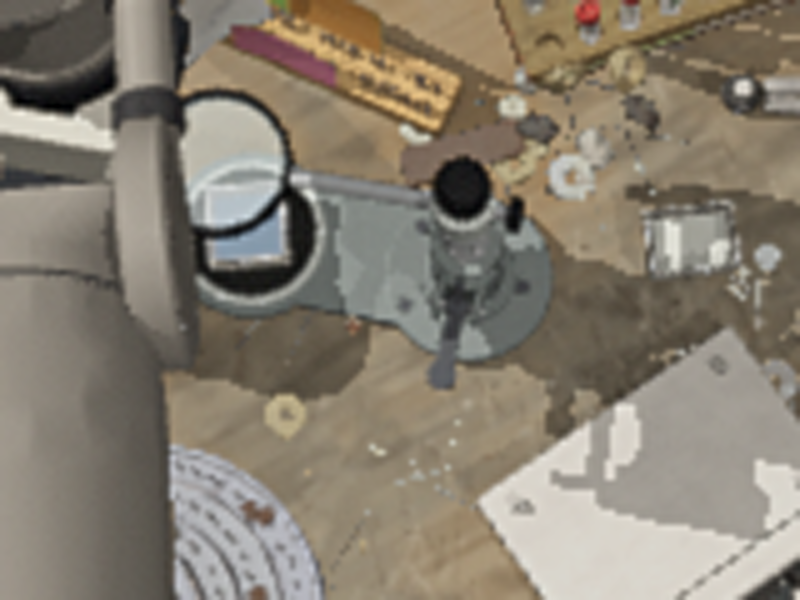

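Run:
```python
from h import *
q=cams.read_camera("top")
for s in (-.05,0,.02,.05):
    a=1.40875+s;print(s,((proj(q,[.6382+.12*np.cos(a),.0024+.12*np.sin(a),.172])-[180,130])*5).round(1))
print("knob",((proj(q,[.6382,.0024,.205])-[180,130])*5), "notch4",((proj(q,[.6382,.0024,.193])-[180,130])*5))
```

```text
-0.05 [[219.4 147.2]]
0 [[216.6 159.1]]
0.02 [[215.6 163.9]]
0.05 [[214.4 171.1]]
knob [[461.79494642 186.44524917]] notch4 [[462.23599075 192.74182147]]
```

Call:
servo_tool(targets="0.7 3 0 0; 0 0 0 0; 0 0 0 0")

```text
time: 32.1
tool_pos: [0.6679, 0.1647, 0.2026]
tool_rot: [-3.121, 0.002, 1.41]
contact_force: [-0.2, 3.0, 1.6]
opening: 0.0111
```

```bash
python3 a.py
```

```text
t 32.1 phi 1.406 r 0.1639 yaw-phi 0.005 z 0.2026 rot [-3.121e+00  2.000e-03  1.410e+00] F [-0.2  3.   1.6] [ 0.46 -0.26 -0.06] 0.011055023095113886
```

Next I'll release it, rise clear and look.

Call:
servo_tool(targets="0 0 0 0; 0 0 0 0; 0 0 0 0; 0 0 0 0; 0 0 -20 0; 0 0 -30 0; 0 0 -30 0; 0 0 -20 0; 0 0 0 0", hand=0.5)

```text
time: 33.22
tool_pos: [0.6695, 0.1623, 0.3033]
tool_rot: [-3.117, 0.007, 1.409]
contact_force: [-0.1, -0.1, 0.1]
opening: 0.0454
```

```bash
python3 a.py;python3 - <<'E'
from h import *
q=cams.read_camera("wrist");crop(q,"pics/w21.png",0,0,560,420)
q=cams.read_camera("top");crop(q,"pics/t21.png",180,130,160,120)
E
```

```text
t 33.225 phi 1.394 r 0.1618 yaw-phi 0.015 z 0.3033 rot [-3.117  0.007  1.409] F [-0.1 -0.1  0.1] [-0.03 -0.11 -0.02] 0.0453778095034667
```

View pics/w21.png

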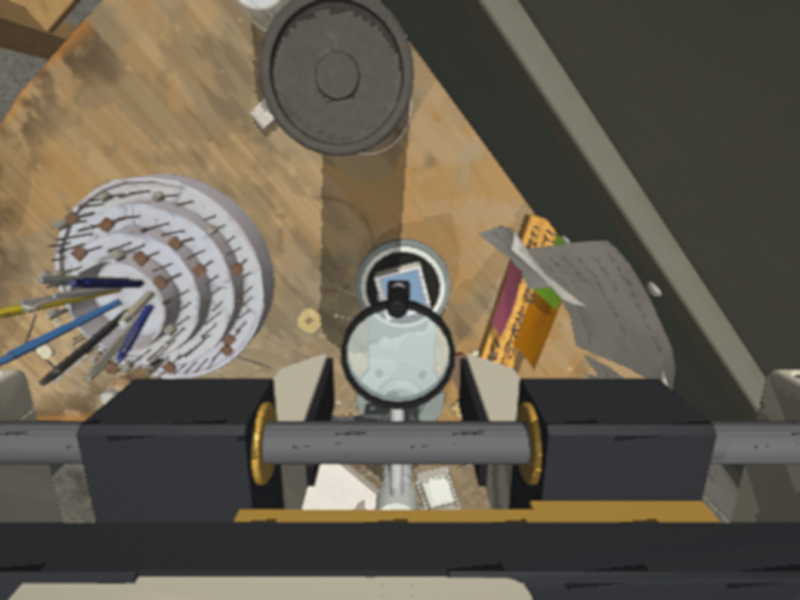

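View pics/t21.png

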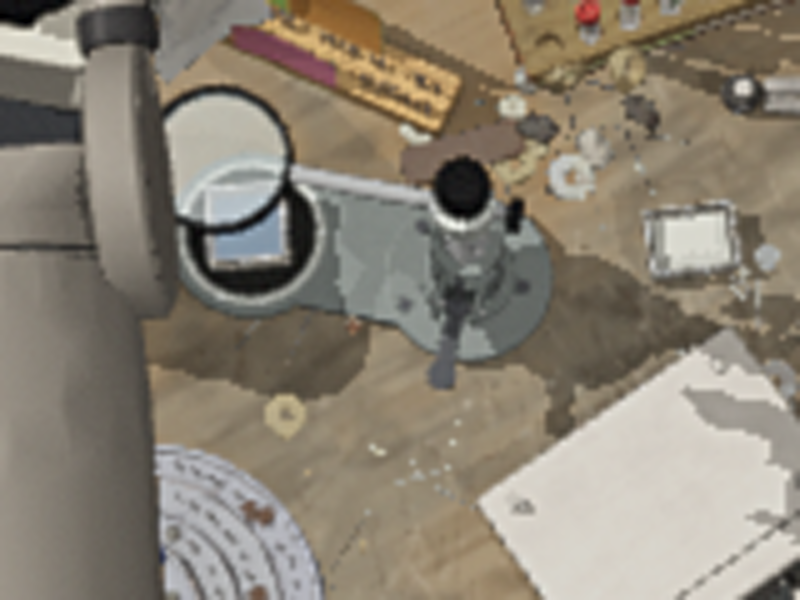

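Call:
servo_tool(targets="-10 -3 -10 0; -30 -9 -8 0; -40 -12 -5 0; -40 -12 -5 0; -40 -12 0 0; -40 -12 0 0; -40 -12 0 0; -40 -12 0 0; -40 -12 0 0; -40 -12 0 0; -40 -12 0 0; -40 -12 0 0; 0 0 0 0")

```text
time: 34.95
tool_pos: [0.4539, -0.2677, 0.3345]
tool_rot: [-3.1, 0.012, 1.407]
contact_force: [-0.5, 0.3, -0.4]
opening: 0.0459
```

Run:
```python
from h import *
print(telemetry.observe()["tool_pos"])
for n,c in [("top",(190,130,120,90)),("scene",(210,150,120,90)),("wrist",(0,0,560,420))]:
    q=cams.read_camera(n);crop(q,f"pics/{n}22.png",*c)
```

```text
[ 0.45389466 -0.2676839   0.33448651]
```

View pics/top22.png

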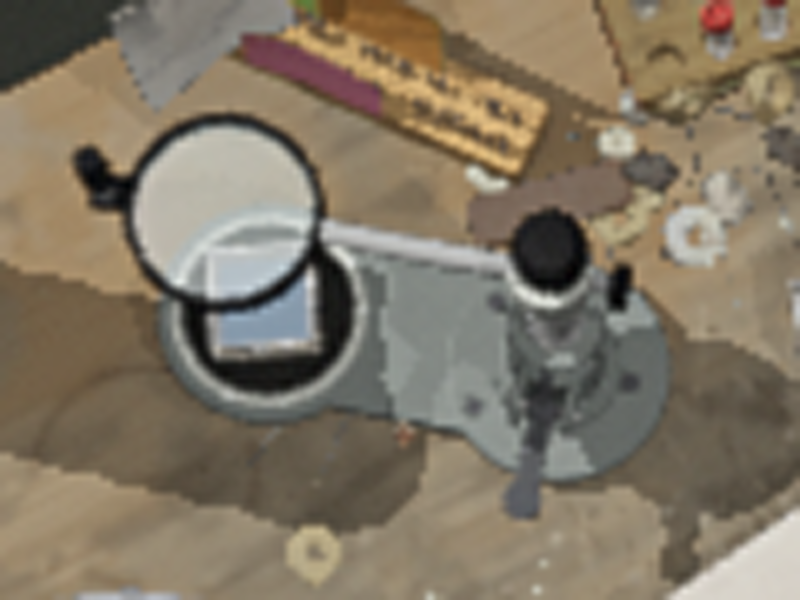

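View pics/scene22.png

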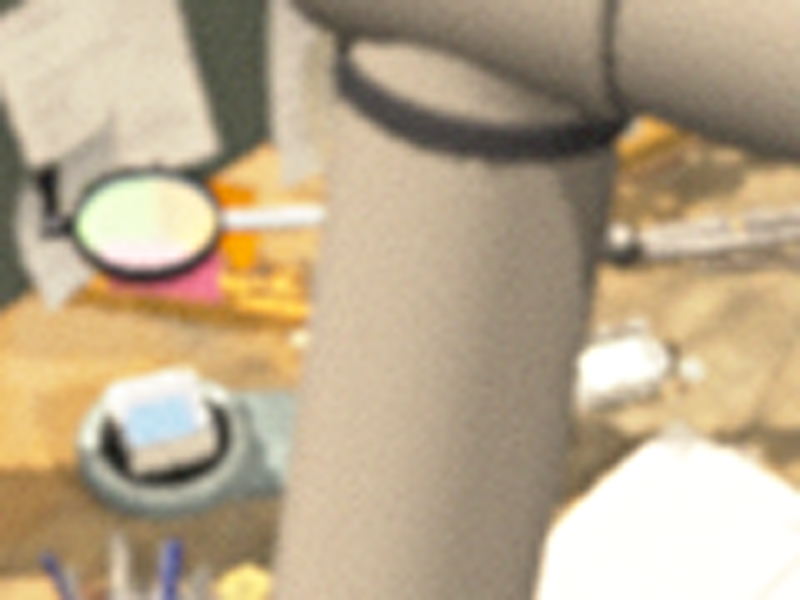

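View pics/wrist22.png

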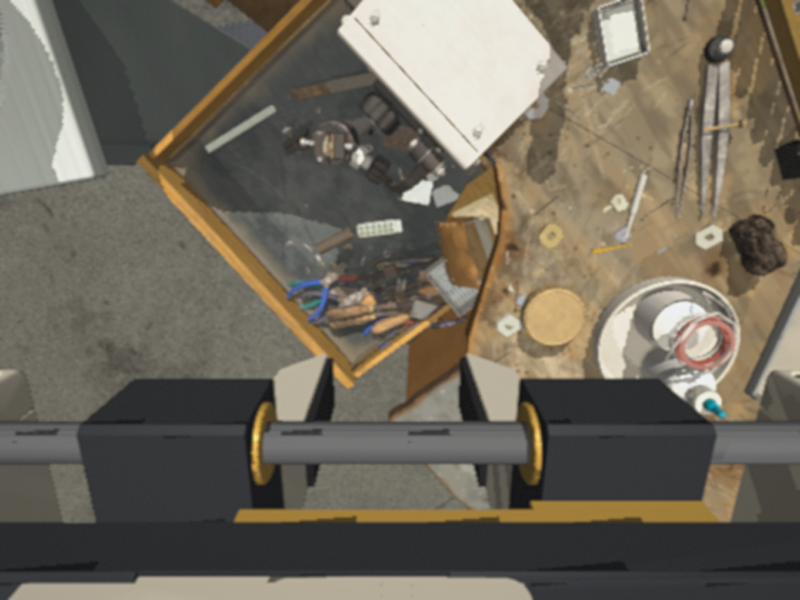

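Run:
```python
from h import *
pt=cams.read_camera("top");ps=cams.read_camera("scene")
T=lambda x,y:np.array([190+x/6.667,130+y/6.667]);S=lambda x,y:np.array([210+x/6.667,150+y/6.667])
x,y,a=.63825,.00243,1.40875
u=lambda b,r,z:np.array([x+r*np.cos(b),y+r*np.sin(b),z])
obs=[(pt,0,T(226,212)),(pt,1,T(550,248)),(ps,0,S(147,226.5))]
f=lambda v:np.concatenate([proj(p,[u(a+v[1],.12,.112+v[0]),u(a,0,.147+v[0])][k])[0]-uv for p,k,uv in obs])
r=least_squares(f,[.06,0]);print(r.x,r.fun.round(2))
for h in(.048,.06): print(h,f([h,r.x[1]]).round(2))
print("lens",u(a+r.x[1],.12,.17),"box base BL",(proj(pt,[[.6576,.1209,.015],[.6576,.1209,.037]])-[190,130])*6.667)
P=[ray(pt,T(*c),.037)[:2].round(4).tolist() for c in [(322,350),(212,358)]];print(P)
```

```text
[ 0.05450968 -0.01179891] [-0.21  0.02 -0.12  0.44 -0.53 -0.13]
0.048 [ 0.09  0.72 -0.08  1.12 -0.41  1.31]
0.06 [-0.47 -0.56 -0.16 -0.14 -0.63 -1.34]
lens [0.65900651 0.12062123 0.17      ] box base BL [[265.65836408 311.60963624]
 [260.13649053 299.03562315]]
[[0.6374, 0.0955], [0.6332, 0.1391]]
```

```bash
python3 g.py .51 -.03 .22
```

```text
35.2 [ 0.456  -0.2644  0.3347] [-3.101  0.011  1.412] mm tool: [241.3  20.8 111.3]
```

Call:
servo_tool(targets="20 2 8 0; 35 3 12 0; 40 4 20 0; 40 4 20 0; 40 4 20 0; 40 4 20 0; 26 0 10 0; 0 0 0 0; 0 0 0 0")

```text
time: 36.33
tool_pos: [0.5095, -0.0073, 0.2144]
tool_rot: [-3.097, 0.008, 1.426]
contact_force: [-0.7, -0.3, 0.0]
opening: 0.0459
```

```bash
python3 g.py .51 -.03 .20;  python3 - <<'E'
from h import *
q=cams.read_camera("wrist");crop(q,"pics/w23.png",0,0,560,420)
print(proj(q,[[.641,.003,z] for z in (.094,.154,.218)])*1.4286)
E
```

```text
36.325 [ 0.5095 -0.0073  0.2144] [-3.097  0.008  1.426] mm tool: [-22.3   4.4  14.4]
[[639.43633277 249.03789698]
 [701.62202438 276.47347871]
 [822.89449202 329.97743776]]
```

View pics/w23.png

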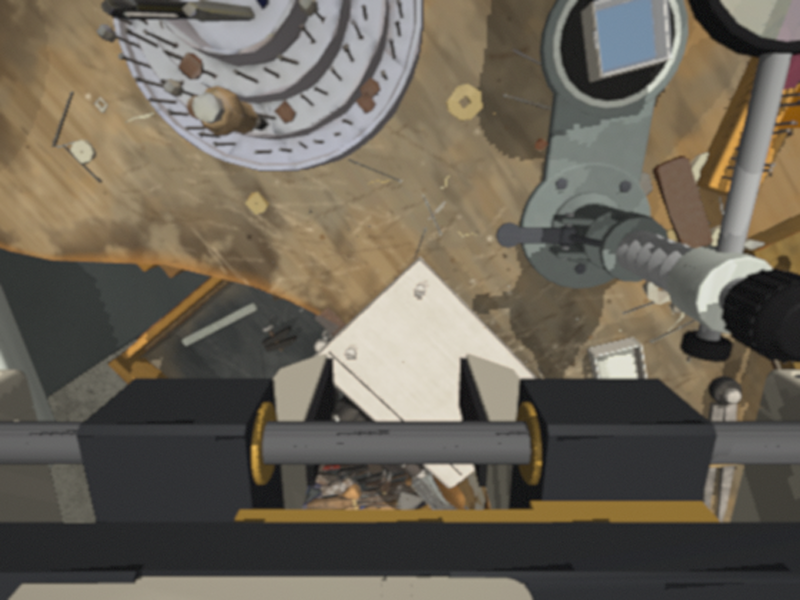

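Rings show at about (615–690, 240–295) in the 1.43x picture. I'll zoom in there.

Run:
```python
from h import *
q=cams.read_camera("wrist");crop(q,"pics/w24.png",400,145,100,75);crop(q,"pics/w25.png",370,0,120,90)
```

```text
(no output)
```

View pics/w24.png

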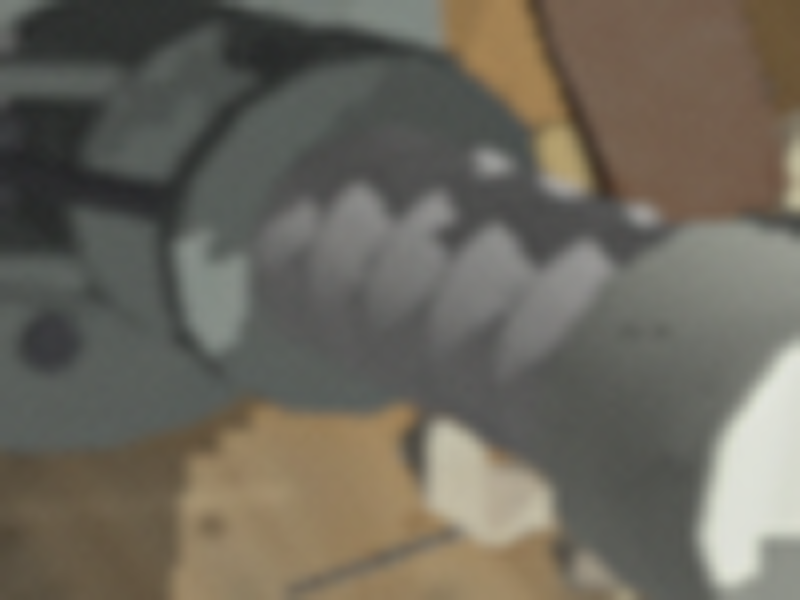

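View pics/w25.png

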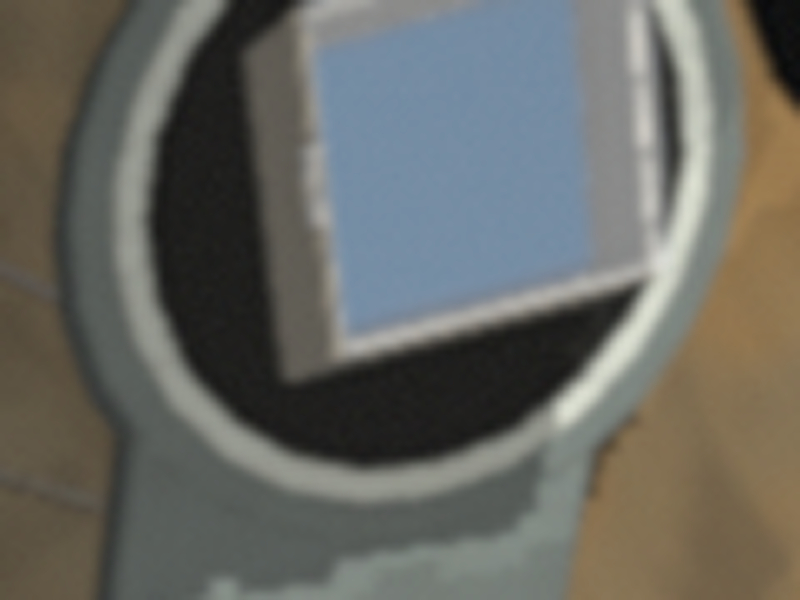

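```bash
python3 g.py .57 .03 .33
```

```text
36.425 [ 0.5096 -0.008   0.2146] [-3.098  0.008  1.424] mm tool: [  45.5   49.  -118. ]
```

Call:
servo_tool(targets="0 0 -30 0; 0 0 -40 0; 0 0 -40 0; 20 24 -5 0; 22 24 0 0; 0 0 0 0; 0 0 0 0")

```text
time: 37.3
tool_pos: [0.5695, 0.0199, 0.3342]
tool_rot: [-3.104, 0.009, 1.412]
contact_force: [-0.8, -0.6, 0.3]
opening: 0.0456
```

Run:
```python
from h import *
q=cams.read_camera("wrist");cv2.imwrite("pics/raw26.png",q["color"][:,:,::-1]);np.savez("c26",K=q["K"],R=q["R"],t=q["t"])
crop(q,"pics/w26.png",230,0,330,250)
print(telemetry.observe()["tool_pos"])
```

```text
[0.56943558 0.01985487 0.33419567]
```

View pics/w26.png

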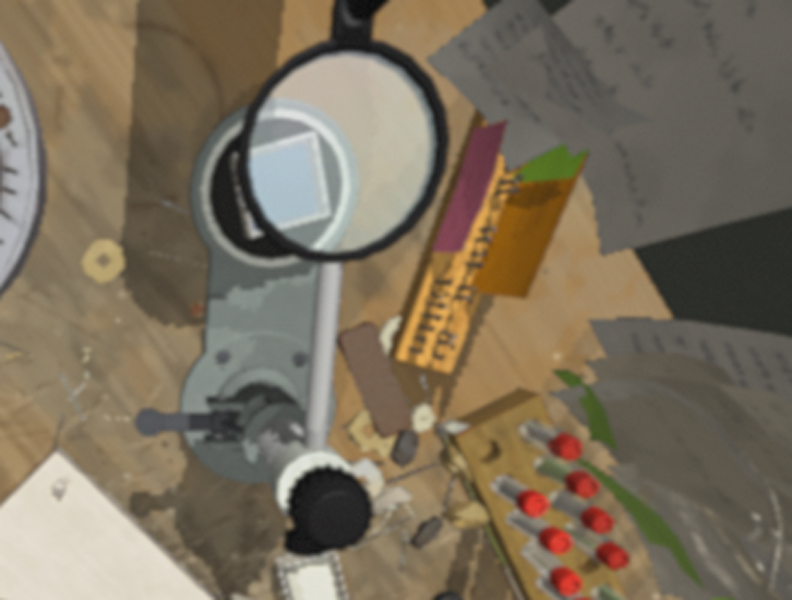

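Run:
```python
from h import *
q=dict(np.load("c26.npz"));f=lambda x,y:np.array([230+x/2.4,y/2.4])
print("lens",ray(q,f(345,150),.171),"stage",ray(q,f(277,185),.015),"box",ray(q,f(286,185),.037))
for n,X in dict(lens=[.6603,.1215,.171],stage=[.6605,.1215,.015],box=[.6605,.1215,.037],knob=[.641,.003,.218]).items(): print(n,(proj(q,X)[0]-[230,0])*2.4)
im=cv2.imread("pics/raw26.png");cv2.imwrite("pics/w27.png",cv2.resize(im[30:120,300:420],None,fx=6.667,fy=6.667,interpolation=cv2.INTER_CUBIC))
```

```text
lens [0.66138965 0.12182469 0.171     ] stage [0.66234908 0.12215426 0.015     ] box [0.6632769  0.12030513 0.037     ]
lens [341.92406237 151.54298948]
stage [273.66531789 186.88537884]
box [280.32152831 183.45813908]
knob [342.84498233 518.93862321]
```

View pics/w27.png

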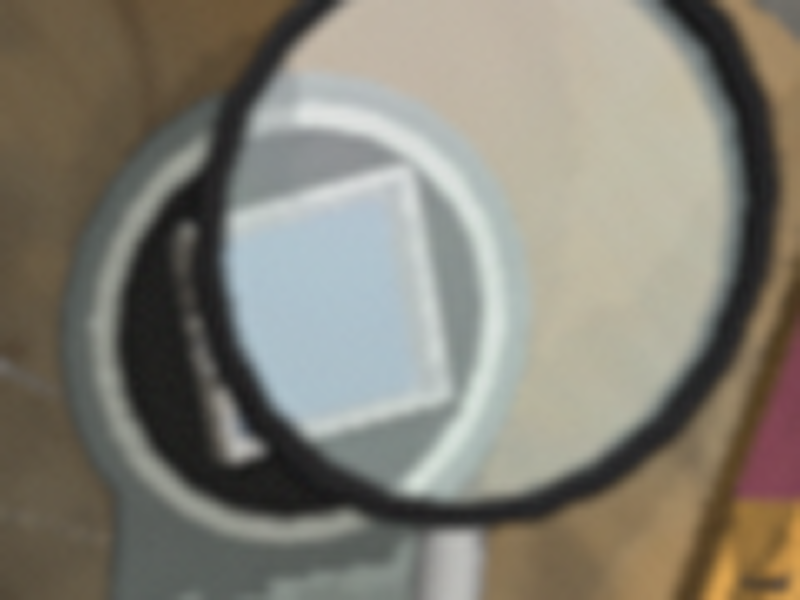

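Run:
```python
from h import *
q=dict(np.load("c26.npz"))
print("stage",ray(q,(300+300/6.667,30+321.5/6.667),.015),"box",ray(q,(300+315/6.667,30+317/6.667),.037))
```

```text
stage [0.66168669 0.12087649 0.015     ] box [0.6609175  0.12015184 0.037     ]
```

Lens, box and stage agree within about 2 mm, and nothing is touching, so I'm handing in.

```bash
python3 -c "
from cell import robot,telemetry
print(robot.hand_in(),telemetry.observe()['time'])"
```

```text
the job is handed in; nothing more can be done
the job is handed in; nothing more can be done
```

The magnifier is ready and the job is handed in at about 37 s of the 72 s. I set the stone box on the stage, lifted the column by its knob from notch 1 to notch 5, then swung the lens round by its grip post.

Last checks:
- **Box:** it stands upright on the stage. In the wrist camera it is about 1 mm from the stage centre.
- **Lens:** it is within about 2 mm of being centred over the box in the same picture, and the top view agrees on the angle.
- **Column:** a close wrist view shows five rings clear above the collar. Fitting the top and scene views instead gave a height of 54.5 mm, between notch 4 (48 mm) and notch 5 (60 mm). I relied on the ring count, which fits the measured 52 mm lift with no slip seen in the grip.
- **Calibration:** the top and scene cameras read about 3 mm short in x compared with the wrist camera. I used the wrist readings for placing.
- **Other things:** the open box and the tin looked unmoved. I never identified the steel punch for certain, so I did not check it separately. The gripper was clear of everything at hand-in.

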